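# Load and level the tilted sample table with a wedge

### The job

Stand the vial with the blue contents upright on the middle of the white post of the small metal table, and let go of it while the table still rests on its pads. Then grip the orange wedge by its black block and slide it, flat on the bench and thin end first, under the blue front lip of the table until the plate just lifts off its two rubber pads and is about level (the lip up by roughly 3 mm, standing on the wedge's green band). Finish holding: keep the wedge gripped there, with the hand touching nothing of the table, the blue vial still on its post and the other two vials left where they stand.

Things in the scene. Friction and masses are not known exactly. Their poses are not given: they have to be found in the camera images.
- stage: small metal levelling table: dark steel frame fixed on the bench, 185 (x) x 112 (y) mm; origin on the bench under its middle, its front faces its own -x. Two side rails 14 mm high, inner faces 76 mm apart, leave the bench free between them from the front (x = -82 mm) to a cross block at x = +60 mm. Plate hinge at x = +75, z = 28 mm. Two rubber pads on the rails at x = -70 mm carry the plate.
- stage_plate (a joint): hinge of the aluminium plate (166 x 112 x 8 mm, 0.5 kg) of the table, rad. 0 = resting on the pads, front sagging by 0.02 rad; grows as the front rises, 0.02 = level, when the lip has risen 3.2 mm. Free to turn, falls back under its own weight.
- stage_lip (a point): lowest line of the front lip, in its middle: a blue rod 8 mm thick, 66 mm long along the table's y, under the plate's front edge, 85 mm in front of the table's origin (x = -85 mm). About 11 mm above the bench when the plate rests, 14 mm when level; the plate's top is 18 mm above it.
- post_top (a point): middle of the flat top of the white round post on the plate, 28 mm in diameter, 38 mm above the plate, about 70 mm above the bench, 25 mm behind the table's origin (x = +25 mm). It tilts forward by 0.02 rad with the resting plate.
- vial_3: sample vial with blue contents and black cap, 22 mm in diameter, 44 mm high, 20 g; origin in the middle of its underside, z up. Grip it round the body.
- vial_1: like it, with yellow contents; to be left alone
- vial_2: like it, with red contents; to be left alone. The three vials stand in a row in any order, about 90 mm apart along the bench front (world y). A tall glass balance stands close behind the row, seen from the robot, with its low display some 50 mm from the vials: lift straight up and carry the vial along the bench front to clear of the balance before reaching further out.
- wedge: loose orange wedge, about 120 g, 30 mm wide, flat on the bench, 18 mm thick below and near its black grip block. Origin on its underside below the middle of the block (36 mm long, 24 mm wide in y, its sides free from 18 to 48 mm above the bench); x points to the thin end. It slides on the bench by plain friction; the push takes a few newtons.
- wedge_tip (a point): lower edge of the wedge's thin end, its middle, 122 mm along x from the origin. From here back the ramp rises from 4 mm to 18 mm thick over 90 mm; a green band crosses it 57 to 72 mm behind the thin end. The lip first touches the ramp 44 mm behind the thin end; the plate is level with the lip 65 mm behind it (the wedge's origin then 57 mm short of the lip).
Mind the look-alikes: they are no part of the job. Leave any pink look-alike of the vial_3 alone.

How it is judged:
On the way, in this order (a step that is already met when the one before it is completed fails the run):
1. the blue vial stands on the post, let go, while the plate still rests on its pads (horizontal distance between vial_3 and post_top below 0.01 m and z of vial_3 in the frame of post_top between -0.004 and 0.004 m and angle between vial_3's own z axis and vertical below 0.12 rad and contact force between the fingers and vial_3 below 0.05 N and value of joint stage_plate below 0.004 rad), for 0.2 s.
2. the gripped wedge has lifted the plate off its pads, to about level (value of joint stage_plate between 0.007 and 0.033 rad and contact force between wedge and stage above 0.5 N and contact force between the fingers and wedge above 1 N), for 0.2 s.
At the end, for the whole second after the job is handed in: Plate at 0.007 to 0.033 rad (lip up 1.1 to 5.3 mm) on the wedge, which is gripped (over 1 N), flat on the bench, tip 25 mm or more past the lip; hand off the table; blue vial upright, untouched, within 10 mm of the post's middle; other vials upright within 30 mm of their starts; at rest (all of step 2 and horizontal distance between vial_3 and post_top below 0.01 m and z of vial_3 in the frame of post_top between -0.004 and 0.004 m and angle between vial_3's own z axis and vertical below 0.12 rad and contact force between the fingers and vial_3 below 0.05 N and distance of each of vial_1, vial_2 from where it was at the start of the episode below 0.03 m and angle between each of vial_1, vial_2's own z axis and vertical below 0.2 rad and height (world z) of wedge below 0.004 m and angle between wedge's own z axis and vertical below 0.06 rad and linear speed of each of wedge, vial_3 below 0.02 m/s and contact force between each of the fingers, the arm and stage below 0.1 N and x of wedge_tip in the frame of stage above -0.06 m); the arm keeps its last pose, push and grip.
It fails at once if one of the other vials is knocked over (angle between any of vial_1, vial_2's own z axis and vertical above 0.6 rad).
It also fails if it takes over 64 s, if anything falls off the work surface, if the arm or the gripper's body presses on something with over 40 N, if the wrist force passes 120 N, or if a joint passes its speed limit or range.

### The arm

A 6-joint arm with a two-finger parallel gripper is mounted at the origin on a cart in front of the work surface, level with it; the furniture and walls round the work are solid. World frame = base frame: x ahead of the robot, y to its left, z up, the work surface at z = 0. Lengths are in m, angles in rad, forces in N, time in s.
With the tool pointing down it reaches from about 0.35 to 0.85 m from the base axis. Payload 8.1 kg.
Tool frame: the origin (TCP) lies at the very end of the fingers, on their centre line; the grasp point (between the pads) lies 19 mm behind it; z points along the fingers, y is the direction in which the jaws open and shut (so a half turn about z gives the same grasp; the last joint's range is limited). The gripper opens to 93 mm and grips with 3 to 60 N. Pads are 15 mm wide; open, the fingers measure 128 mm over their backs; the gripper's body (75 mm by 188 mm) begins 65 mm behind the grasp point.
Start: joints at [-0.085, 0.13, 1.488, -0, 1.523, -0.085], TCP at [0.6, 0, 0.219] pointing down, gripper open.
Joint ranges: [-2.96, 2.96], [-0.89, 2.26], [0.02, 2.5], [-1.34, 4.48], [0, 2.73], [-2.66, 2.66]. Speed limits (rad/s): [2.39, 2.39, 2.79, 3.14, 3.14, 3.14].

### API

Orientations are given as a rotation vector (axis times angle).
In Python, from plant import read_state, read_camera, close_job gives the robot as it stands.
- The arm moves only by the tool jog_arm, never from a script. Its argument "motion" is one flat list of numbers, 7 for each row, row after row: the opening, from 0 (shut) to 1 (fully open), then the shift along the tool's x, y, z scaled (see below), then the turn, a rotation vector about the tool's x, y, z scaled (see below). A call has 1 to 8 rows; each row is the pose to reach, as a shift and turn from the pose measured when the call began, along the tool's axes at that moment; what a row does not reach only later rows make up. The controller multiplies each number of a shift by 0.5 m and each number of a turn by 90 degrees. A row lasts 1/10 s, in which the tool goes at most 50 mm and 8.59 degrees, less where a joint would pass 70% of its speed; a pose out of reach is approached as far as the arm can. A call with a number of a shift or a turn outside -1 to 1 is refused whole. A call with a gripper value outside its range is refused whole. The fingers move at their own pace and stop on an object; "grip_force" is the grip in N (left out, the last holds). Time passes only in rows, so rows that repeat a pose let the fingers close. It gives the time, the measured TCP pose, the force and the opening at its end, in the units of the state.
- read_state(): the state, without advancing time (a new reading comes with each control period).
- read_camera(name): name is "scene" or "side" or "wrist"; returns a dict with "frame" (400x640x3 uint8, red, green, blue), "vertical_fov" (degrees; the focal length in pixels is half the picture's height over the tangent of half this angle, whatever the lens; pixels are square), "cx", "cy" (the principal point, pixels), "dist_coeffs" ([k1, k2, p1, p2, k3] as OpenCV has them; the pictures are not rectified), "world_from_camera" (4x4, takes a point from camera to world coordinates); the wrist camera has in their place "hand_eye" (4x4, takes a point from camera to tool coordinates, whose origin is the TCP and whose axes are the flange's). Camera axes: x right, y down, z forward; pixel columns grow to the right and rows downward; lengths in m; the calibration is good to about 2 mm. A picture is of the moment at which its call begins: read the wrist's pose just before it. There is no depth.
- close_job(): hands the job in, once; it reports no verdict.
The state is a dict: "t": time; "q": joint angles; "dq": joint speeds; "joint_torque": joint torques, N m; "tool_pos": TCP position; "orientation": TCP orientation; "force": force on the tool from outside, world axes, zero at the start; "wrist_torque": the same for the moment, N m; "opening": finger opening in m.
Only numpy, scipy, OpenCV 4.12 (cv2) and the standard library are available. Lean on these libraries where they do the work, as an engineer would, in place of code of your own. Each camera call takes 0.05 s, during which the arm holds its last target.

## Working session

There is one attempt and no reset: what is moved stays moved. The work goes in short steps, Python scripts to look and compute and a tool call to move; the robot and the scene stay as the last step left them, time stands still between calls to the robot, and variables do not carry over. Pictures are saved under pics/ and viewed, and the job is handed in when it is done.

Besides the shell and the picture viewer there is one more tool, called after ">>>" in YAML: its name, and indented under it one key for each argument. jog_arm: Moves the arm, as the interface text tells. Its arguments: {"type":"object","properties":{"motion":{"type":"array","items":{"type":"number"}},"grip_force":{"type":"number"}},"required":["motion"]}

```bash
ls; mkdir -p pics; cat > h.py <<'E'
import sys; sys.path.insert(0,'.')
import numpy as np, cv2, pickle
from scipy.spatial.transform import Rotation as R
from plant import read_state, read_camera
def cam(name,tag):
    s=read_state(); c=read_camera(name)
    T=np.eye(4); T[:3,3]=s['tool_pos']; T[:3,:3]=R.from_rotvec(s['orientation']).as_matrix()
    W=c['world_from_camera'] if name!='wrist' else T@np.array(c['hand_eye'])
    c['W']=np.array(W); c['s']=s
    pickle.dump(c,open(f'pics/{tag}.pkl','wb'))
    cv2.imwrite(f'pics/{tag}.png',c['frame'][:,:,::-1]); return c
def load(tag): return pickle.load(open(f'pics/{tag}.pkl','rb'))
def K(c):
    f=200/np.tan(np.radians(c['vertical_fov'])/2)
    return np.array([[f,0,c['cx']],[0,f,c['cy']],[0,0,1.]])
def ray(c,uv):
    p=cv2.undistortPoints(np.array([[uv]],float),K(c),np.array(c['dist_coeffs'],float))[0,0]
    d=c['W'][:3,:3]@np.array([p[0],p[1],1]); return c['W'][:3,3],d
def atz(c,uv,z):
    o,d=ray(c,uv); return o+d*(z-o[2])/d[2]
def proj(c,P):
    Wi=np.linalg.inv(c['W']); 
    return cv2.projectPoints(np.atleast_2d(np.array(P,float)),cv2.Rodrigues(Wi[:3,:3])[0],Wi[:3,3],K(c),np.array(c['dist_coeffs'],float))[0][:,0]
def crop(tag,x0,y0,x1,y1,k,out):
    im=cv2.imread(f'pics/{tag}.png')[y0:y1,x0:x1]; cv2.imwrite(f'pics/{out}.png',cv2.resize(im,None,fx=k,fy=k,interpolation=cv2.INTER_CUBIC))
E
python3 - <<'E'
from h import *
for n in('scene','side','wrist'):
    c=cam(n,n+'0'); print(n,c['W'].round(3).tolist(),c['vertical_fov'],c['dist_coeffs'])
s=read_state();print(s)
E
```

```text
pics
scene [[0.739, -0.254, 0.624, -0.145], [-0.673, -0.314, 0.67, -0.689], [0.026, -0.915, -0.403, 0.495], [0.0, 0.0, 0.0, 1.0]] 57.11209443021114 [-0.02408408  0.          0.          0.          0.        ]
side [[0.884, -0.233, 0.405, -0.022], [-0.467, -0.405, 0.786, -1.08], [-0.019, -0.884, -0.466, 0.725], [0.0, 0.0, 0.0, 1.0]] 47.071995719755975 [-0.0861254  0.         0.         0.         0.       ]
wrist [[1.0, -0.0, -0.001, 0.599], [-0.001, -0.961, -0.276, 0.076], [-0.001, 0.276, -0.961, 0.385], [0.0, 0.0, 0.0, 1.0]] 66.36701478975296 [0.00752395 0.         0.         0.         0.        ]
{'t': 0.15, 'q': array([-8.53881252e-02,  1.30979695e-01,  1.48902242e+00, -6.48364300e-06,
        1.52298808e+00, -8.54006053e-02]), 'dq': array([-1.91148515e-03, -1.79079914e-03, -2.38098323e-03, -6.21551462e-04,
        4.32661925e-05, -1.40127160e-04]), 'joint_torque': array([ 8.59073725e-05, -5.60473788e+01, -4.92333663e+01,  7.68201635e-02,
        3.05504061e-02, -1.41810942e-04]), 'tool_pos': array([5.99569205e-01, 6.38881289e-05, 2.17836873e-01]), 'orientation': array([-2.22067416e+00, -2.22070258e+00,  1.42152342e-03]), 'force': array([-0.23159042,  0.35106396, -0.17631484]), 'wrist_torque': array([-0.04744603, -0.01823683, -0.04452094]), 'opening': 0.09277246976765137}
```

View pics/scene0.png

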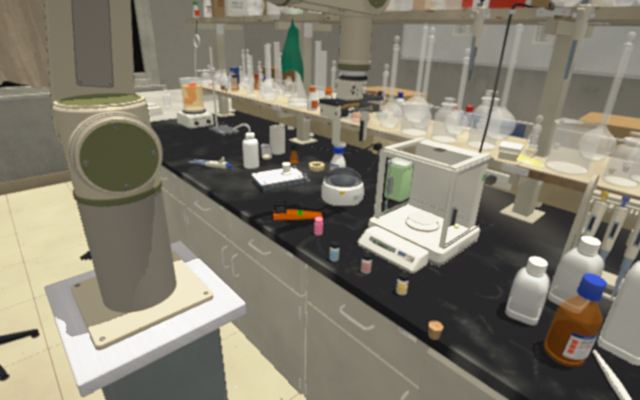

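View pics/side0.png

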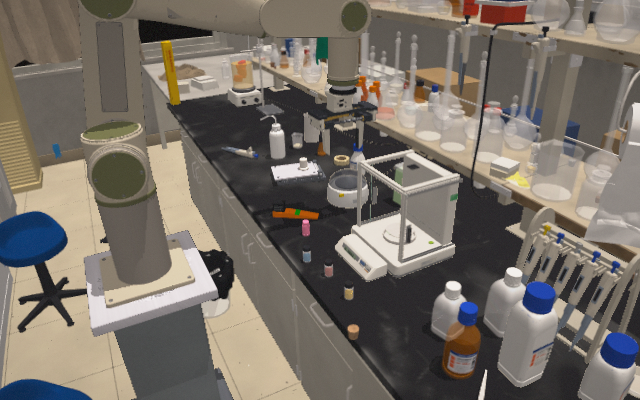

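View pics/wrist0.png

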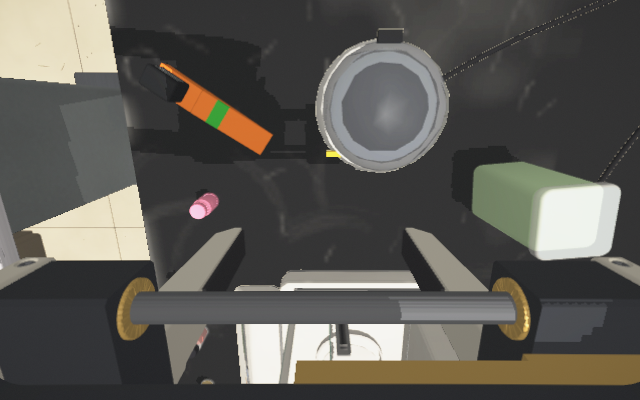

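```bash
python3 - <<'E'
from h import *
crop('scene0',240,145,440,310,4,'s0c'); crop('side0',250,140,380,345,3,'d0c')
E
```

```text
(no output)
```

View pics/s0c.png

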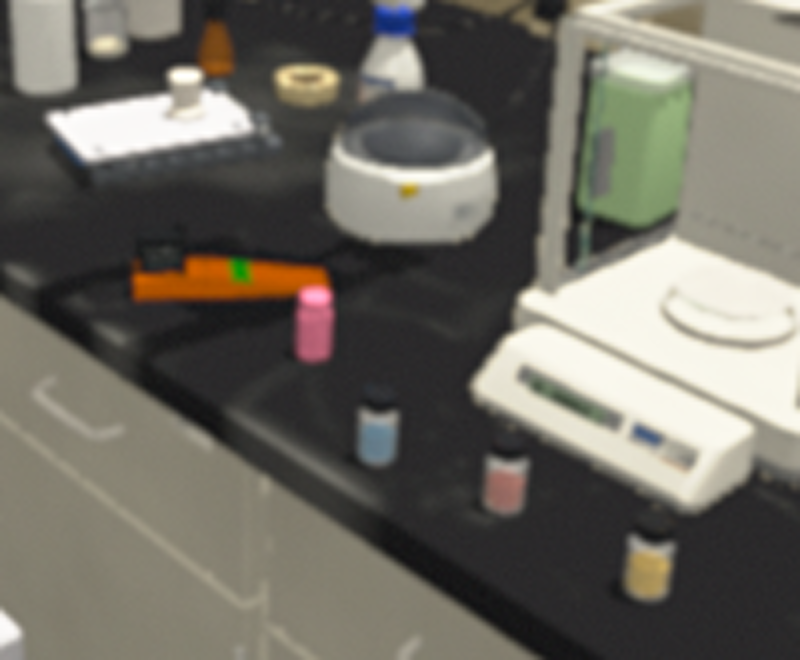

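View pics/d0c.png

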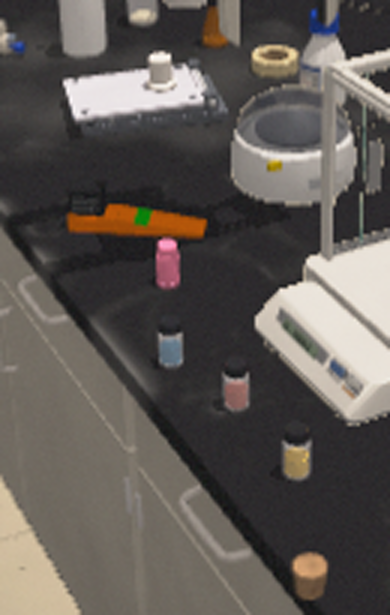

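```bash
python3 - <<'E'
from h import *
s=load('scene0'); d=load('side0'); w=load('wrist0')
S=lambda x,y:(240+x/4,145+y/4)
D=lambda x,y:(250+x/3,140+y/3)
print('blue cap top', atz(s,S(378,395),.044), atz(d,D(171,322),.044))
print('blue bottom front', atz(s,S(378,463),.0), atz(d,D(171,365),.0))
print('red', atz(s,S(507,443),.044), atz(d,D(236,362),.044))
print('yel', atz(s,S(652,527),.044), atz(d,D(297,430),.044))
print('pink', atz(s,S(315,293),.044), atz(d,D(168,244),.044), atz(w,(197,212),.044))
print('post', atz(s,S(186,75),.07), atz(d,D(161,57),.07))
print('wedge tip', atz(w,(267,143),.004),'band',atz(w,(218,114),.014),'block',atz(w,(165,83),.048))
print('plate corners scene',[atz(s,S(*p),.031).round(3) for p in((47,115),(75,160),(265,130),(225,88))])
print('plate corners side',[atz(d,D(*p),.031).round(3) for p in((65,80),(76,122),(215,103),(190,68))])
E
```

```text
blue cap top [ 0.39218652 -0.16263458  0.044     ] [ 0.39460395 -0.1650602   0.044     ]
blue bottom front [ 3.89663783e-01 -1.67793627e-01  5.55111512e-17] [ 0.39181514 -0.16703204  0.        ]
red [ 0.41173765 -0.24663547  0.044     ] [ 0.41611999 -0.24524934  0.044     ]
yel [ 0.40938689 -0.34783597  0.044     ] [ 0.41492853 -0.34779407  0.044     ]
pink [ 0.45175264 -0.04051267  0.044     ] [ 0.45016428 -0.04415401  0.044     ] [ 0.45039689 -0.04316932  0.044     ]
post [0.61388852 0.31391178 0.07      ] [0.61540917 0.31494139 0.07      ]
wedge tip [0.5295883 0.0329168 0.004    ] band [0.47580212 0.0677393  0.014     ] block [0.43539907 0.09944732 0.048     ]
plate corners scene [array([0.517, 0.394, 0.031]), array([0.476, 0.287, 0.031]), array([0.646, 0.242, 0.031]), array([0.689, 0.352, 0.031])]
plate corners side [array([0.52 , 0.393, 0.031]), array([0.486, 0.276, 0.031]), array([0.649, 0.241, 0.031]), array([0.67 , 0.348, 0.031])]
```

```bash
cat >> h.py <<'E'
def Rt(yaw): # tool x at world yaw deg, z down
    a=np.radians(yaw); x=np.array([np.cos(a),np.sin(a),0]); z=np.array([0,0,-1.]); return np.stack([x,np.cross(z,x),z],1)
def plan(p,yaw):
    s=read_state(); T=R.from_rotvec(s['orientation']).as_matrix()
    sh=T.T@(np.array(p)-s['tool_pos'])/.5; rv=R.from_matrix(T.T@Rt(yaw)).as_rotvec()/(np.pi/2)
    print('shift',sh.round(4),'turn',rv.round(4),'dist',np.linalg.norm(sh)*.5)
def st():
    s=read_state(); T=R.from_rotvec(s['orientation']).as_matrix()
    print('t',round(s['t'],2),'pos',s['tool_pos'].round(4),'yaw',np.degrees(np.arctan2(T[1,0],T[0,0])).round(2),'tilt',np.degrees(np.arccos(-T[2,2])).round(2),'F',s['force'].round(2),'op',round(s['opening'],4),'q6',s['q'][5].round(2))
E
python3 - <<'E'
from h import *
st(); plan((.56,.24,.30),90)
E
```

```text
t 0.15 pos [5.996e-01 1.000e-04 2.178e-01] yaw 90.0 tilt 0.08 F [-0.23  0.35 -0.18] op 0.0928 q6 -0.09
shift [ 0.4799 -0.0794 -0.1642] turn [-0.0009 -0.0001  0.    ] dist 0.2566823701728839
```

>>> jog_arm:
  motion: [1,0.48,-0.08,-0.16,0,0,0,1,0.48,-0.08,-0.16,0,0,0,1,0.48,-0.08,-0.16,0,0,0,1,0.48,-0.08,-0.16,0,0,0,1,0.48,-0.08,-0.16,0,0,0,1,0.48,-0.08,-0.16,0,0,0,1,0.48,-0.08,-0.16,0,0,0,1,0.48,-0.08,-0.16,0,0,0]

```text
t: 0.95
tool_pos: [0.5596, 0.2391, 0.2969]
orientation: [-2.221, -2.22, 0.004]
force: [0.6, -1.1, 0.3]
opening: 0.0929
```

```bash
python3 - <<'E'
from h import *
st(); cam('wrist','w1'); cam('side','d1'); crop('w1',60,0,460,300,2,'w1c')
E
```

```text
t 0.95 pos [0.5596 0.2391 0.2969] yaw 89.99 tilt 0.16 F [ 0.64 -1.12  0.27] op 0.0929 q6 0.32
```

View pics/w1.png

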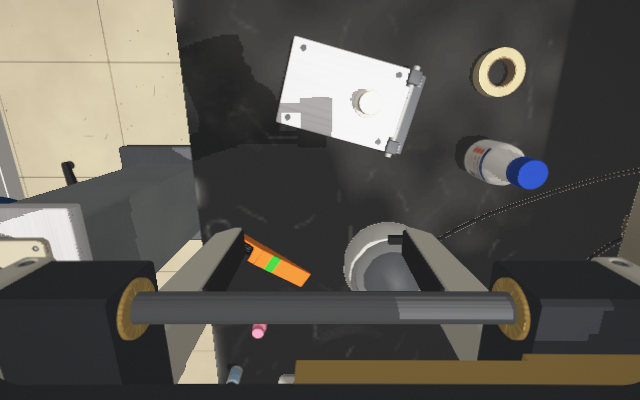

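```bash
python3 - <<'E'
from h import *
crop('w1',265,20,435,165,4.5,'w1t')
E
```

```text
(no output)
```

View pics/w1t.png

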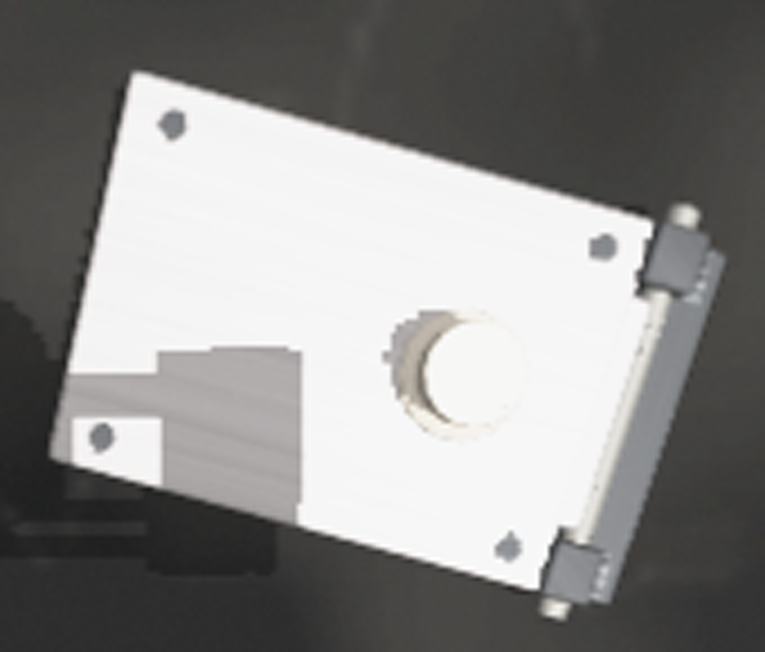

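```bash
python3 - <<'E'
from h import *
w=load('w1'); C=lambda x,y:(265+x/4.5,20+y/4.5)
fl=atz(w,C(133,71),.029);fr=atz(w,C(51,457),.029);bl=atz(w,C(652,219),.032);br=atz(w,C(533,590),.032)
po=atz(w,C(475,373),.070)
print(fl,fr,bl,br,po)
print('widths',np.linalg.norm(fl-fr),np.linalg.norm(bl-br),np.linalg.norm(fl-bl),np.linalg.norm(fr-br))
for a,b in((fl,bl),(fr,br)): print(np.degrees(np.arctan2(*(b-a)[1::-1])))
for a,b in((fl,fr),(bl,br)): print(np.degrees(np.arctan2(*(b-a)[1::-1]))+90)
fm=(fl+fr)/2; d=(po-fm)[:2]; 
for y in(-14,-15,-16):
    a=np.radians(y); print(y, d@[np.cos(a),np.sin(a)], d@[-np.sin(a),np.cos(a)])
E
```

```text
[0.52214079 0.40211175 0.029     ] [0.49399984 0.29493025 0.029     ] [0.67254476 0.36232481 0.032     ] [0.64382512 0.25436754 0.032     ] [0.61730118 0.3191491  0.07      ]
widths 0.1108141930776787 0.11171208958379586 0.1556064087814467 0.15524802502010976
-14.817265442419085
-15.14873644543013
-14.711208244456117
-14.897237959549827
-14 0.11309194707336083 -0.0020740924864361514
-15 0.1131109205271102 -0.00010004996699632812
-16 0.11309543929873694 0.0018740230286326542
```

```bash
python3 - <<'E'
from h import *
plan((.40,.08,.30),0)
E
```

```text
shift [-0.3173 -0.319  -0.0052] turn [-0.0011  0.0019  0.9988] dist 0.2249769676208258
```

>>> jog_arm:
  motion: [1,-0.318,-0.319,0,0,0,1,1,-0.318,-0.319,0,0,0,1,1,-0.318,-0.319,0,0,0,1,1,-0.318,-0.319,0,0,0,1,1,-0.318,-0.319,0,0,0,1,1,-0.318,-0.319,0,0,0,1,1,-0.318,-0.319,0,0,0,1,1,-0.318,-0.319,0,0,0,1]

```text
t: 1.85
tool_pos: [0.3997, 0.0781, 0.2971]
orientation: [3.09, 0.565, -0.004]
force: [0.1, 0.1, -0.3]
opening: 0.0928
```

```bash
python3 - <<'E'
from h import *
st();plan((.37,-.165,.22),0)
E
```

```text
t 1.85 pos [0.3997 0.0781 0.2971] yaw 20.72 tilt 0.15 F [ 0.07  0.1  -0.33] op 0.0928 q6 1.28
shift [-0.2272  0.4338  0.1548] turn [0.0003 0.0017 0.2302] dist 0.2567951619815341
```

>>> jog_arm:
  motion: [0.55,-0.227,0.434,0.155,0,0,0.23,0.55,-0.227,0.434,0.155,0,0,0.23,0.55,-0.227,0.434,0.155,0,0,0.23,0.55,-0.227,0.434,0.155,0,0,0.23,0.55,-0.227,0.434,0.155,0,0,0.23,0.55,-0.227,0.434,0.155,0,0,0.23,0.55,-0.227,0.434,0.155,0,0,0.23,0.55,-0.227,0.434,0.155,0,0,0.23]

```text
t: 2.65
tool_pos: [0.37, -0.1649, 0.22]
orientation: [3.141, -0.002, -0.004]
force: [-0.3, 0.4, -0.3]
opening: 0.0511
```

```bash
python3 - <<'E'
from h import *
st(); cam('wrist','w2'); cam('side','d2')
E
```

```text
t 2.65 pos [ 0.37   -0.1649  0.22  ] yaw -0.07 tilt 0.14 F [-0.28  0.36 -0.28] op 0.0511 q6 1.03
```

View pics/w2.png

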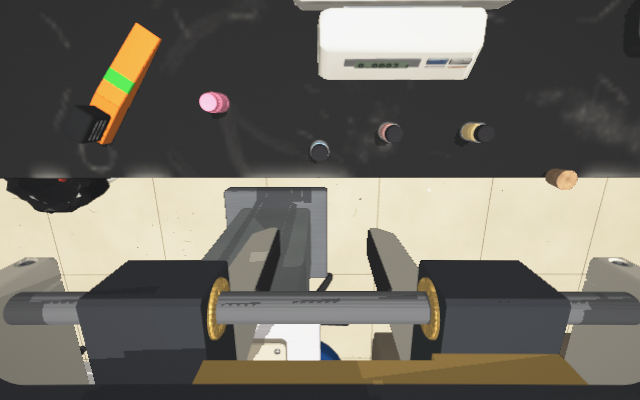

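```bash
python3 - <<'E'
from h import *
crop('w2',270,80,430,180,5,'w2c');crop('w2',60,10,220,160,4.5,'w2w')
E
```

```text
(no output)
```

View pics/w2c.png

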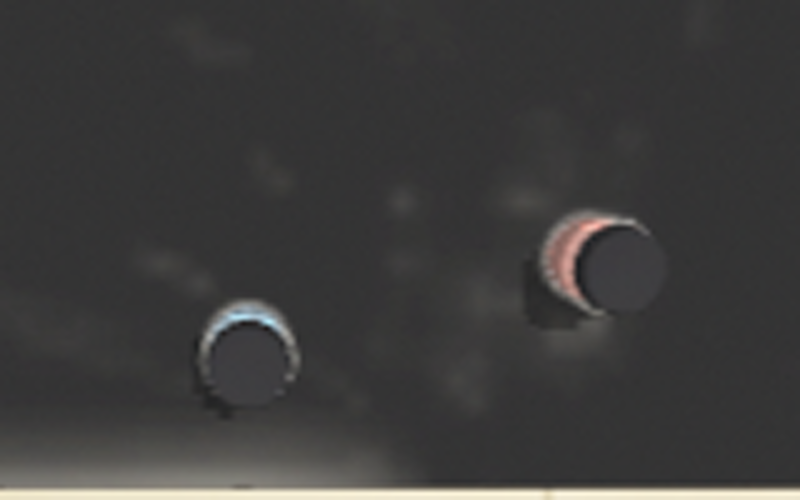

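View pics/w2w.png

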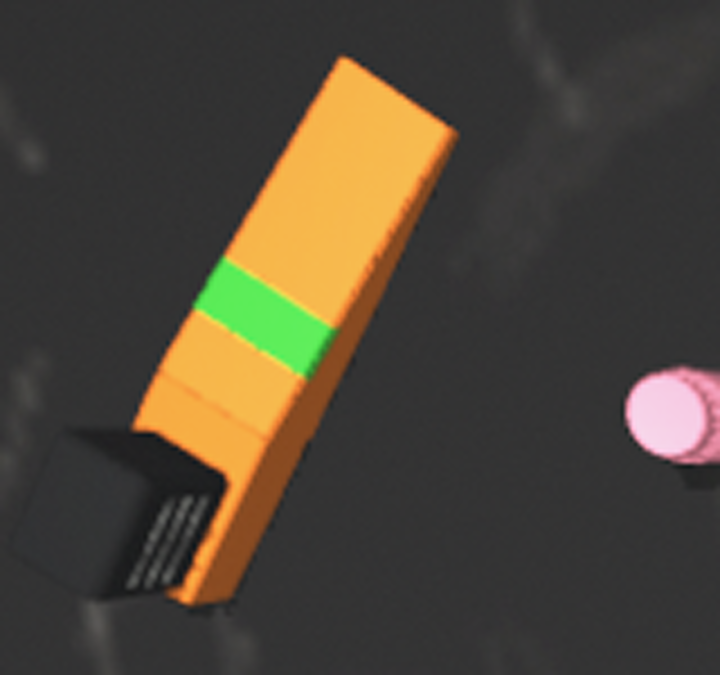

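```bash
python3 - <<'E'
from h import *
w=load('w2'); C=lambda x,y:(270+x/5,80+y/5)
print('blue',atz(w,C(248,363),.044),'red',atz(w,C(621,267),.044))
W=lambda x,y:(60+x/4.5,10+y/4.5)
t1=atz(w,W(343,57),.004);t2=atz(w,W(457,132),.004)
print(t1,t2,np.linalg.norm(t1-t2)); tip=(t1+t2)/2
blk=[atz(w,W(*p),.048) for p in((70,430),(150,487),(97,600),(15,535))]
b=np.mean(blk,0); print('block',b,[np.linalg.norm(blk[i]-blk[i-1]).round(4) for i in range(4)])
d=(tip-b)[:2]; print('len',np.linalg.norm(d),'yaw',np.degrees(np.arctan2(d[1],d[0])), 'tip edge yaw',np.degrees(np.arctan2(*(t1-t2)[1::-1]))-90)
print('yel', atz(w,(484,133),.044))
plan((.392,-.164,.015),0)
E
```

```text
blue [ 0.39631442 -0.16178119  0.044     ] red [ 0.41732173 -0.24413277  0.044     ]
[0.53574851 0.04244607 0.004     ] [0.51899498 0.01687335 0.004     ] 0.030571955131513947
block [0.42780433 0.097349   0.048     ] [np.float64(0.0305), np.float64(0.0205), np.float64(0.0324), np.float64(0.0223)]
len 0.12039729973622734 yaw -34.209190566670735 tip edge yaw -33.2301281708858
yel [ 0.41745283 -0.34282899  0.044     ]
shift [ 0.0435 -0.0008  0.4109] turn [0.0007 0.001  0.001 ] dist 0.20658261875872372
```

```bash
python3 - <<'E'
from h import *
plan((.3955,-.1625,.08),0)
E
```

```text
shift [ 0.0503 -0.0036  0.2809] turn [0.0007 0.001  0.001 ] dist 0.1426715943865426
```

>>> jog_arm:
  motion: [0.55,0.0505,-0.004,0.28,0,0.001,0.001,0.55,0.0505,-0.004,0.28,0,0.001,0.001,0.55,0.0505,-0.004,0.28,0,0.001,0.001,0.55,0.0505,-0.004,0.28,0,0.001,0.001,0.55,0.0505,-0.004,0.28,0,0.001,0.001]

```text
t: 3.25
tool_pos: [0.3957, -0.1612, 0.0811]
orientation: [3.141, 0.003, -0.002]
force: [0.4, -0.6, 1.7]
opening: 0.0513
```

```bash
python3 - <<'E'
from h import *
st(); cam('wrist','w3'); cam('side','d3'); crop('d3',220,180,380,320,5,'d3c'); plan((.3955,-.1625,.006),0)
E
```

```text
t 3.25 pos [ 0.3957 -0.1612  0.0811] yaw 0.13 tilt 0.07 F [ 0.36 -0.59  1.73] op 0.0513 q6 1.06
shift [-0.0044 -0.001   0.1548] turn [ 0.002  -0.0023  0.0007] dist 0.07740933847934234
```

View pics/w3.png

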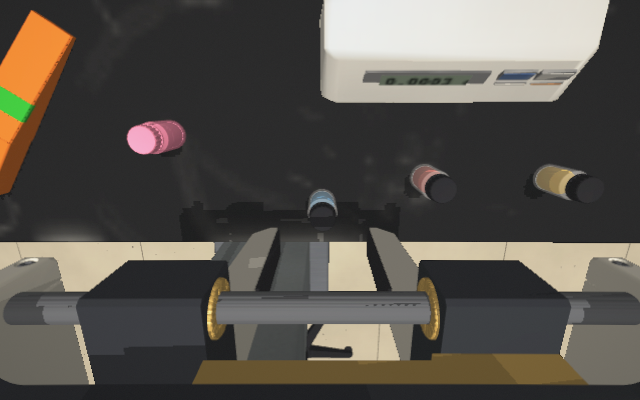

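View pics/d3c.png

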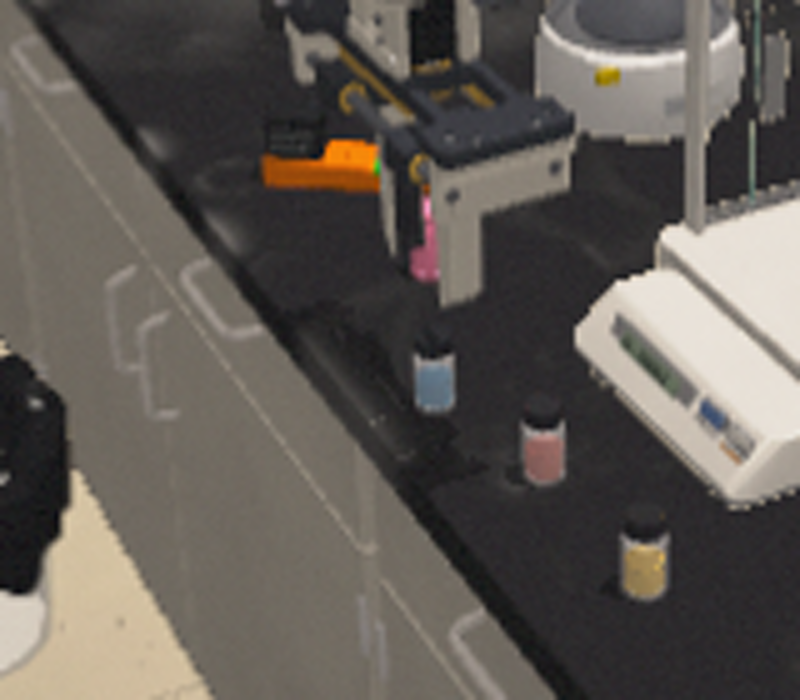

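```bash
python3 - <<'E'
from h import *
w=load('w3'); crop('w3',280,170,370,240,8,'w3c')
print(atz(w,(321,211),.044), atz(w,(437,187),.044))
E
```

```text
[ 0.40125905 -0.16040203  0.044     ] [ 0.41884462 -0.24028855  0.044     ]
```

View pics/w3c.png

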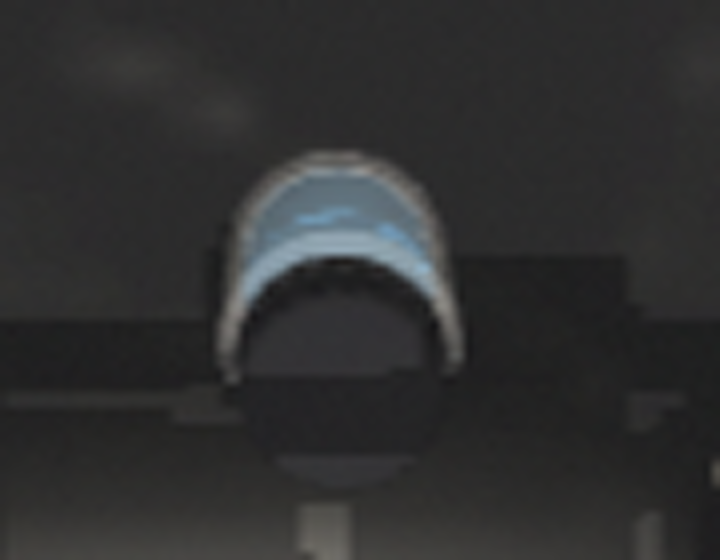

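```bash
python3 - <<'E'
from h import *
w=load('w3')
print(atz(w,(322.9,218.5),.044), atz(w,(320.5+2.3,189.5),0.0))
E
```

```text
[ 0.39563209 -0.16174956  0.044     ] [ 0.40505799 -0.16167037  0.        ]
```

>>> jog_arm:
  motion: [0.55,0,0.001,0.06,0.002,-0.002,0,0.55,0,0.001,0.12,0.002,-0.002,0,0.55,0,0.001,0.15,0.002,-0.002,0,0.55,0,0.001,0.15,0.002,-0.002,0]

```text
t: 3.75
tool_pos: [0.3978, -0.1636, 0.0089]
orientation: [3.141, 0.002, 0.001]
force: [-1.3, -0.2, -0.3]
opening: 0.0511
```

>>> jog_arm:
  motion: [0.1,0,0,0,0,0,0,0.1,0,0,0,0,0,0,0.1,0,0,0,0,0,0,0.1,0,0,0,0,0,0,0.1,0,0,0,0,0,0,0.1,0,0,0,0,0,0]
  grip_force: 8

```text
t: 4.35
tool_pos: [0.3985, -0.1639, 0.0098]
orientation: [3.141, 0.002, 0.003]
force: [-0.8, 1.5, 6.2]
opening: 0.0218
```

```bash
python3 - <<'E'
from h import *
st(); cam('side','d4'); crop('d4',220,180,380,320,5,'d4c')
E
```

```text
t 4.35 pos [ 0.3985 -0.1639  0.0098] yaw 0.06 tilt 0.11 F [-0.76  1.53  6.2 ] op 0.0218 q6 1.06
```

View pics/d4c.png

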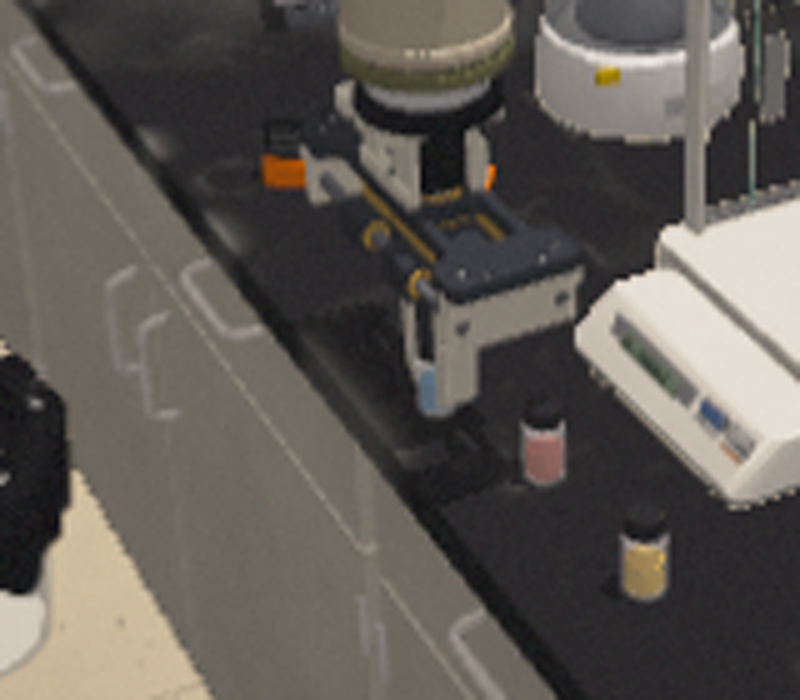

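>>> jog_arm:
  motion: [0.1,0,0,-0.04,0,0,0,0.1,0,0,-0.1,0,0,0,0.1,0,0,-0.18,0,0,0,0.1,0,0,-0.26,0,0,0,0.1,0,0,-0.3,0,0,0,0.1,0,0,-0.3,0,0,0]

```text
t: 5.0
tool_pos: [0.4004, -0.165, 0.1636]
orientation: [3.138, 0.002, 0.012]
force: [0.3, -0.2, -1.1]
opening: 0.0218
```

```bash
python3 - <<'E'
from h import *
st(); cam('side','d5'); crop('d5',220,150,380,320,4,'d5c'); cam('wrist','w5'); plan((.41,.06,.20),0)
E
```

```text
t 5.0 pos [ 0.4004 -0.165   0.1636] yaw 0.07 tilt 0.5 F [ 0.27 -0.23 -1.1 ] op 0.0218 q6 1.06
shift [ 0.0242 -0.4475 -0.0816] turn [ 0.0005 -0.0013  0.0007] dist 0.227770515834031
```

View pics/d5c.png

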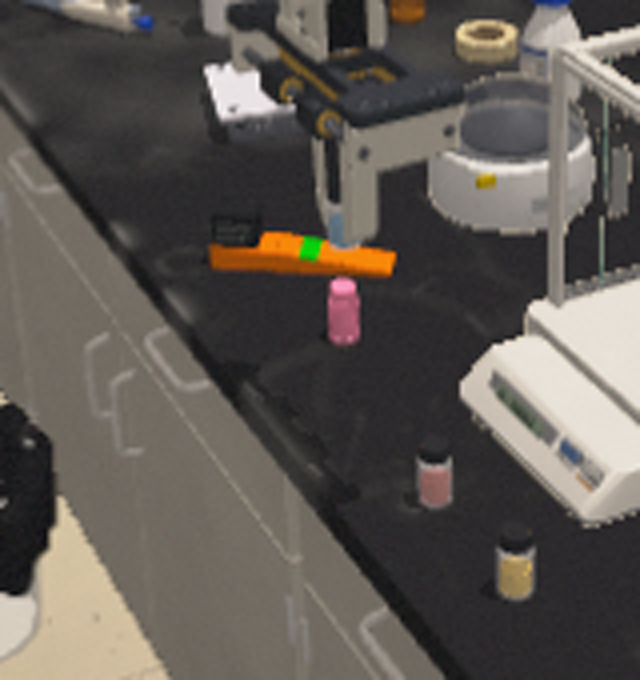

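View pics/w5.png

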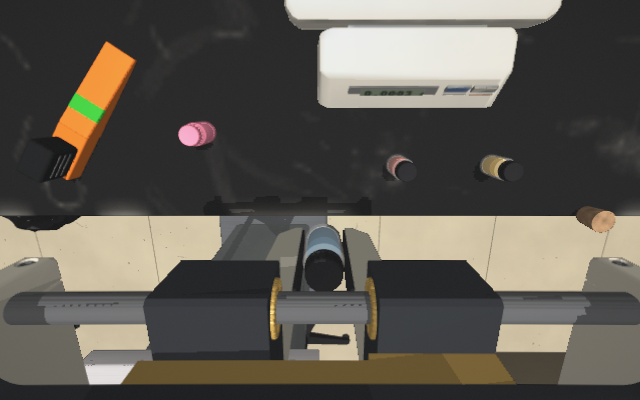

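>>> jog_arm:
  motion: [0.1,0.01,-0.08,-0.08,0,-0.001,0,0.1,0.02,-0.16,-0.08,0,-0.001,0,0.1,0.024,-0.24,-0.08,0,-0.001,0,0.1,0.024,-0.32,-0.08,0,-0.001,0,0.1,0.024,-0.4,-0.08,0,-0.001,0,0.1,0.024,-0.448,-0.08,0,-0.001,0,0.1,0.024,-0.448,-0.08,0,-0.001,0]

```text
t: 5.8
tool_pos: [0.4084, 0.0627, 0.1968]
orientation: [3.141, 0.008, -0.005]
force: [0.5, -0.3, -0.6]
opening: 0.0222
```

```bash
python3 - <<'E'
from h import *
w=load('w5'); print('vial in hand dx,dy', (atz(w,(324,271),w['s']['tool_pos'][2]+.034)-w['s']['tool_pos']))
st(); plan((.57,.30,.20),-15)
E
```

```text
vial in hand dx,dy [-0.00080387 -0.00097491  0.034     ]
t 5.8 pos [0.4084 0.0627 0.1968] yaw 0.28 tilt 0.19 F [ 0.53 -0.31 -0.57] op 0.0222 q6 1.59
shift [ 0.3255 -0.4729 -0.0074] turn [0.0004 0.0021 0.1698] dist 0.28706961090935784
```

```bash
python3 - <<'E'
from h import *
plan((.56,.317,.16),0)
E
```

```text
shift [ 0.3059 -0.507   0.0726] turn [0.0001 0.0021 0.0031] dist 0.29829736286680036
```

>>> jog_arm:
  motion: [0.1,0.04,-0.07,0,0,0.001,0,0.1,0.09,-0.15,0,0,0.002,0.001,0.1,0.14,-0.23,0,0,0.002,0.003,0.1,0.19,-0.31,0.02,0,0.002,0.003,0.1,0.24,-0.39,0.04,0,0.002,0.003,0.1,0.28,-0.46,0.06,0,0.002,0.003,0.1,0.306,-0.507,0.073,0,0.002,0.003,0.1,0.306,-0.507,0.073,0,0.002,0.003]

```text
t: 6.6
tool_pos: [0.5593, 0.3177, 0.1548]
orientation: [3.139, 0.003, -0.009]
force: [-0.0, -0.9, 0.1]
opening: 0.0219
```

>>> jog_arm:
  motion: [0.1,0,0,0,0,0,0]

```text
t: 6.7
tool_pos: [0.559, 0.3166, 0.153]
orientation: [3.137, 0.003, -0.013]
force: [-1.2, -0.4, -0.4]
opening: 0.0221
```

```bash
python3 - <<'E'
from h import *
st(); cam('wrist','w6'); cam('side','d6'); cam('scene','s6'); crop('d6',240,110,340,200,7,'d6c'); crop('w6',250,100,400,300,3,'w6c')
E
```

```text
t 6.7 pos [0.559  0.3166 0.153 ] yaw 0.12 tilt 0.53 F [-1.2  -0.44 -0.37] op 0.0221 q6 2.0
```

View pics/w6.png

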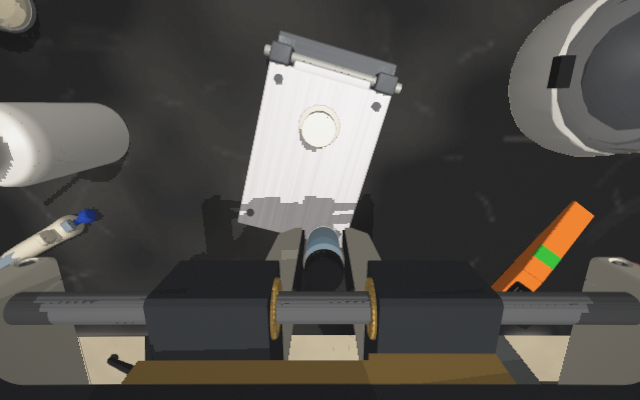

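View pics/d6c.png

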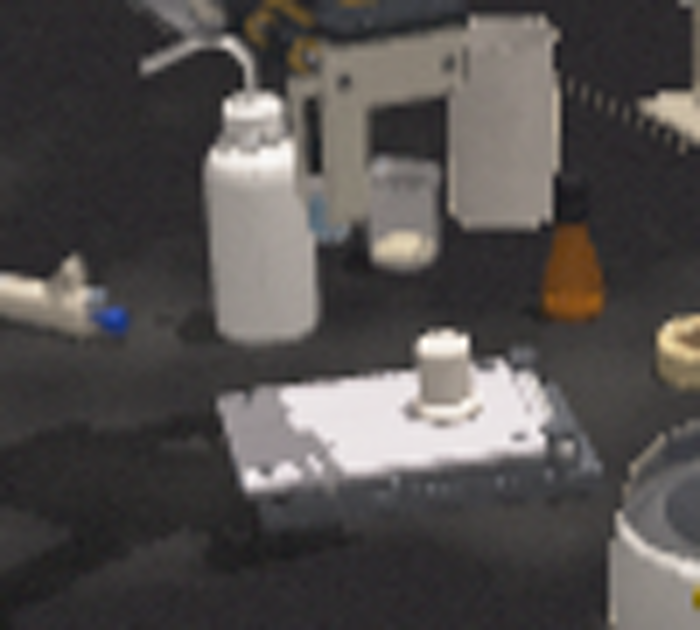

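```bash
python3 - <<'E'
from h import *
w=load('w6'); crop('w6',280,90,370,300,3.5,'w6c')
print('post',atz(w,(319,131),.07)); 
for uv in((324,271),(324,268)): print('vial cap',atz(w,uv,w['s']['tool_pos'][2]+.034))
E
```

```text
post [0.61589634 0.31899838 0.07      ]
vial cap [0.55866296 0.3157332  0.18702235]
vial cap [0.5603011  0.31573702 0.18702235]
```

View pics/w6c.png

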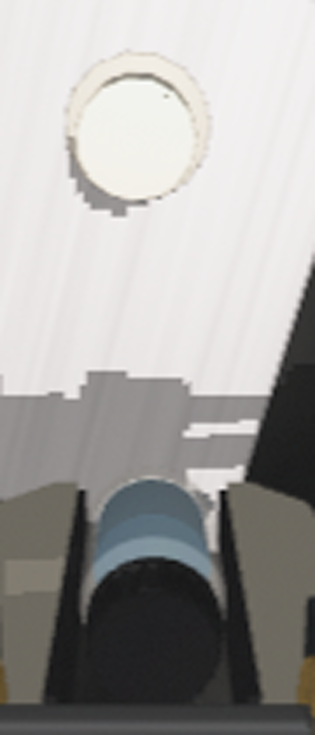

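```bash
python3 - <<'E'
from h import *
w=load('w6');print(atz(w,(318.9,129.1),.07),atz(w,(324,275),w['s']['tool_pos'][2]+.034))
st();plan((.618,.3185,.110),0)
E
```

```text
[0.6173874  0.31907483 0.07      ] [0.55646306 0.31572806 0.18702235]
t 6.85 pos [0.5589 0.3162 0.154 ] yaw 0.05 tilt 0.46 F [-0.27 -0.35 -0.01] op 0.022 q6 2.01
shift [ 0.1188 -0.0048  0.0872] turn [0.0022 0.0046 0.0005] dist 0.07373505399241581
```

>>> jog_arm:
  motion: [0.1,0.03,-0.001,0,0.002,0.005,0,0.1,0.06,-0.003,0,0.002,0.005,0,0.1,0.09,-0.005,0.02,0.002,0.005,0,0.1,0.119,-0.005,0.05,0.002,0.005,0,0.1,0.119,-0.005,0.075,0.002,0.005,0,0.1,0.119,-0.005,0.087,0.002,0.005,0,0.1,0.119,-0.005,0.087,0.002,0.005,0,0.1,0.119,-0.005,0.087,0.002,0.005,0]

```text
t: 7.65
tool_pos: [0.6178, 0.3187, 0.1107]
orientation: [3.141, 0.002, 0.001]
force: [-0.5, 0.1, 0.4]
opening: 0.0218
```

```bash
python3 - <<'E'
from h import *
st(); cam('wrist','w7'); cam('side','d7'); cam('scene','s7'); crop('d7',240,110,340,200,7,'d7c'); crop('s7',230,120,330,200,7,'s7c')
plan((.618,.3185,.084),0)
E
```

```text
t 7.65 pos [0.6178 0.3187 0.1107] yaw 0.06 tilt 0.05 F [-0.46  0.12  0.39] op 0.0218 q6 1.97
shift [-0.0008  0.001   0.0547] turn [-0.0003 -0.0013  0.0007] dist 0.027352080526630903
```

View pics/w7.png

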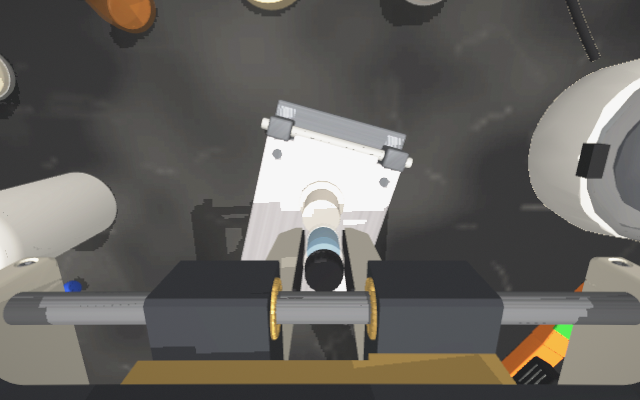

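View pics/d7c.png

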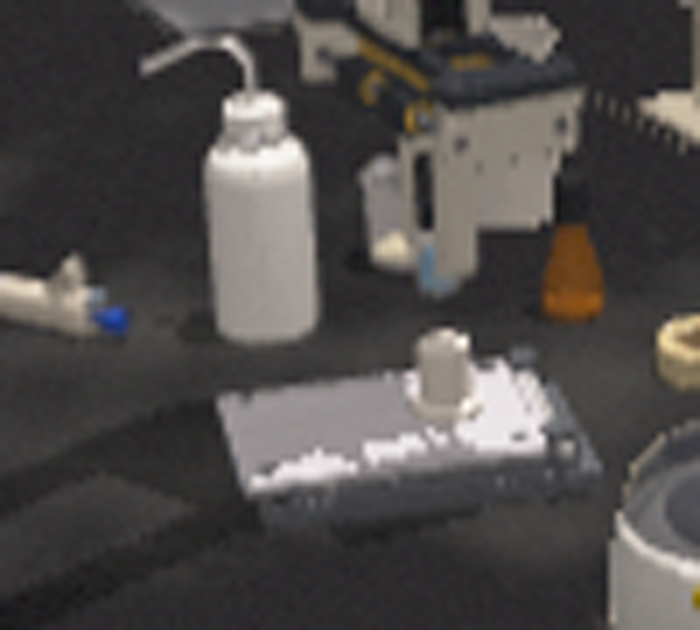

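View pics/s7c.png

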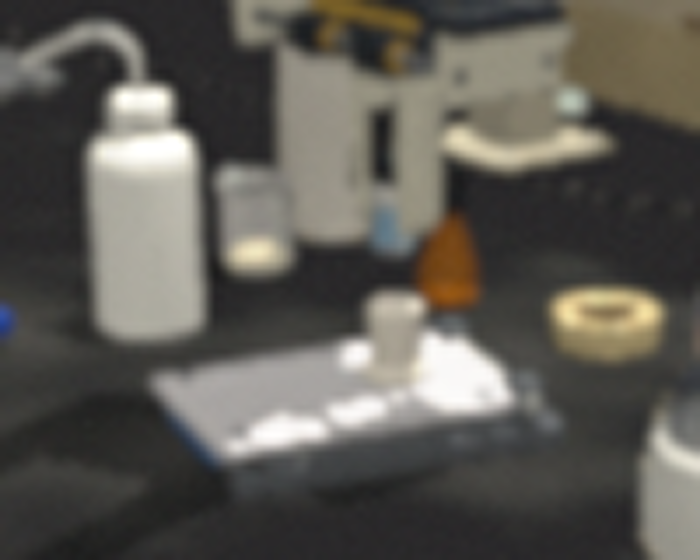

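```bash
python3 - <<'E'
from h import *
for n,x0,y0 in(('d7',240,110),('s7',230,120)):
    c=load(n); 
    for p in((.616,.3187,.101),(.616,.3187,.070),(.6173,.3195,.07),(.6145,.3145,.07)): print(n,p,((proj(c,p)[0]-[x0,y0])*7).round(0))
    for z,uv in((.101,(441,288) if n=='d7' else (393,248)),(.07,(444,341) if n=='d7' else (396,305))): print(atz(c,(x0+uv[0]/7,y0+uv[1]/7),z))
E
```

```text
d7 (0.616, 0.3187, 0.101) [441. 285.]
d7 (0.616, 0.3187, 0.07) [444. 340.]
d7 (0.6173, 0.3195, 0.07) [445. 339.]
d7 (0.6145, 0.3145, 0.07) [444. 344.]
[0.61400156 0.31470542 0.101     ]
[0.61579455 0.31775109 0.07      ]
s7 (0.616, 0.3187, 0.101) [392. 245.]
s7 (0.616, 0.3187, 0.07) [393. 303.]
s7 (0.6173, 0.3195, 0.07) [394. 302.]
s7 (0.6145, 0.3145, 0.07) [396. 306.]
[0.61333973 0.31467429 0.101     ]
[0.61529959 0.31534033 0.07      ]
```

>>> jog_arm:
  motion: [0.1,0.002,0.001,0.02,0,-0.001,0,0.1,0.002,0.001,0.04,0,-0.001,0,0.1,0.002,0.001,0.054,0,-0.001,0,0.1,0.002,0.001,0.054,0,-0.001,0,0.1,0.002,0.001,0.054,0,-0.001,0]

```text
t: 8.3
tool_pos: [0.619, 0.3183, 0.0836]
orientation: [3.141, 0.002, -0.001]
force: [0.4, -0.1, 0.8]
opening: 0.0221
```

>>> jog_arm:
  motion: [0.1,0,0,0.003,0,0,0,0.1,0,0,0.005,0,0,0,0.1,0,0,0.007,0,0,0,0.1,0,0,0.007,0,0,0]

```text
t: 8.7
tool_pos: [0.619, 0.3183, 0.0801]
orientation: [3.141, 0.002, -0.001]
force: [0.7, -0.3, -0.8]
opening: 0.022
```

```bash
python3 - <<'E'
from h import *
st(); cam('side','d8'); crop('d8',260,110,340,180,9,'d8c')
E
```

```text
t 8.7 pos [0.619  0.3183 0.0801] yaw 0.07 tilt 0.03 F [ 0.68 -0.28 -0.81] op 0.022 q6 1.97
```

View pics/d8c.png

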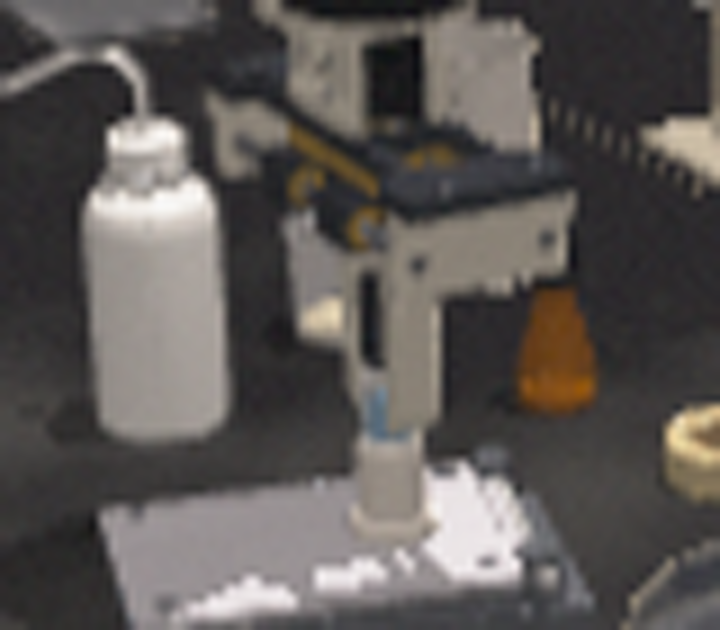

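>>> jog_arm:
  motion: [0.1,0,0,0.002,0,0,0,0.1,0,0,0.003,0,0,0,0.1,0,0,0.003,0,0,0]

```text
t: 9.05
tool_pos: [0.6191, 0.3184, 0.079]
orientation: [-3.142, -0.002, 0.0]
force: [-1.7, -0.4, 1.9]
opening: 0.0221
```

```bash
python3 - <<'E'
from h import *
st()
E
```

```text
t 9.05 pos [0.6191 0.3184 0.079 ] yaw 0.07 tilt 0.02 F [-1.68 -0.36  1.85] op 0.0221 q6 1.97
```

>>> jog_arm:
  motion: [0.1,0,0,0.002,0,0,0,0.1,0,0,0.003,0,0,0,0.1,0,0,0.003,0,0,0]

```text
t: 9.35
tool_pos: [0.6193, 0.3185, 0.0788]
orientation: [-3.141, -0.002, -0.001]
force: [-5.0, -1.4, 9.1]
opening: 0.0216
```

>>> jog_arm:
  motion: [0.1,0,0,-0.001,0,0,0,0.1,0,0,-0.001,0,0,0,0.28,0,0,-0.001,0,0,0,0.35,0,0,-0.001,0,0,0,0.4,0,0,-0.001,0,0,0,0.45,0,0,-0.001,0,0,0]

```text
t: 9.95
tool_pos: [0.6193, 0.3185, 0.0791]
orientation: [-3.141, -0.002, -0.0]
force: [0.3, 0.1, 0.0]
opening: 0.0401
```

```bash
python3 - <<'E'
from h import *
st(); cam('side','d9'); crop('d9',260,110,340,180,9,'d9c'); cam('wrist','w9')
E
```

```text
t 9.95 pos [0.6193 0.3185 0.0791] yaw 0.07 tilt 0.02 F [0.29 0.06 0.03] op 0.0401 q6 1.97
```

View pics/d9c.png

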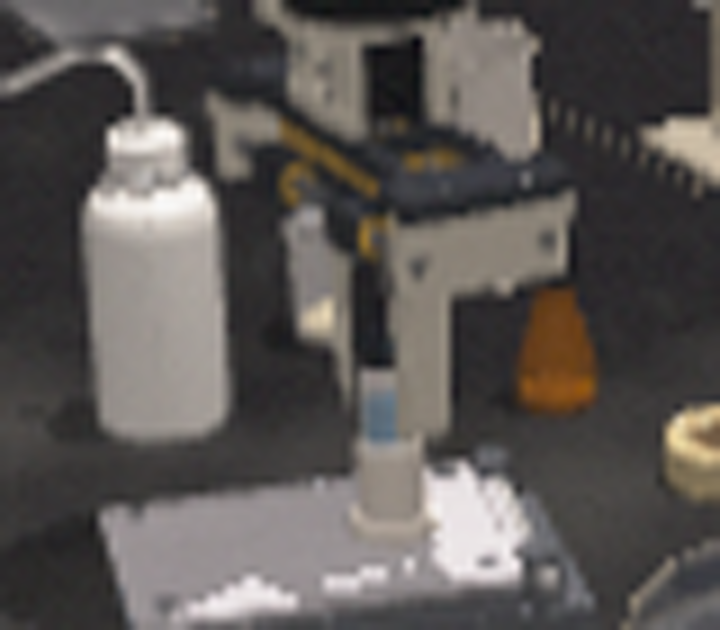

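View pics/w9.png

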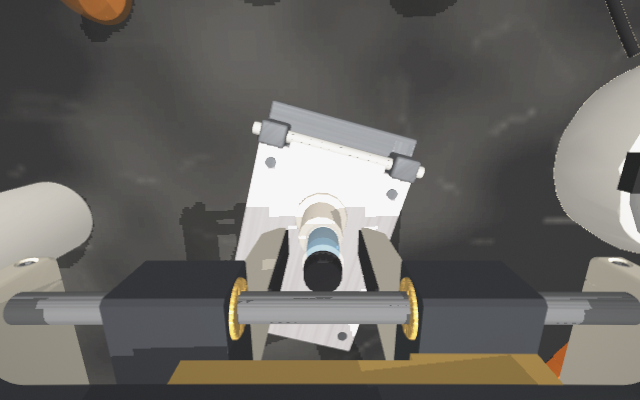

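Vial stands clear of both fingers. Lift straight up.

>>> jog_arm:
  motion: [0.55,0,0,-0.02,0,0,0,0.55,0,0,-0.08,0,0,0,0.55,0,0,-0.16,0,0,0,0.55,0,0,-0.24,0,0,0,0.55,0,0,-0.32,0,0,0,0.55,0,0,-0.36,0,0,0,0.55,0,0,-0.36,0,0,0]

```text
t: 10.75
tool_pos: [0.6213, 0.3193, 0.2658]
orientation: [-3.138, -0.002, -0.014]
force: [0.3, -0.2, 0.4]
opening: 0.0514
```

```bash
python3 - <<'E'
from h import *
st(); cam('side','d10'); crop('d10',240,110,340,200,7,'d10c'); cam('scene','s10');crop('s10',230,120,330,200,7,'s10c'); cam('wrist','w10')
E
```

```text
t 10.75 pos [0.6213 0.3193 0.2658] yaw 0.07 tilt 0.55 F [ 0.31 -0.16  0.43] op 0.0514 q6 1.97
```

View pics/d10c.png

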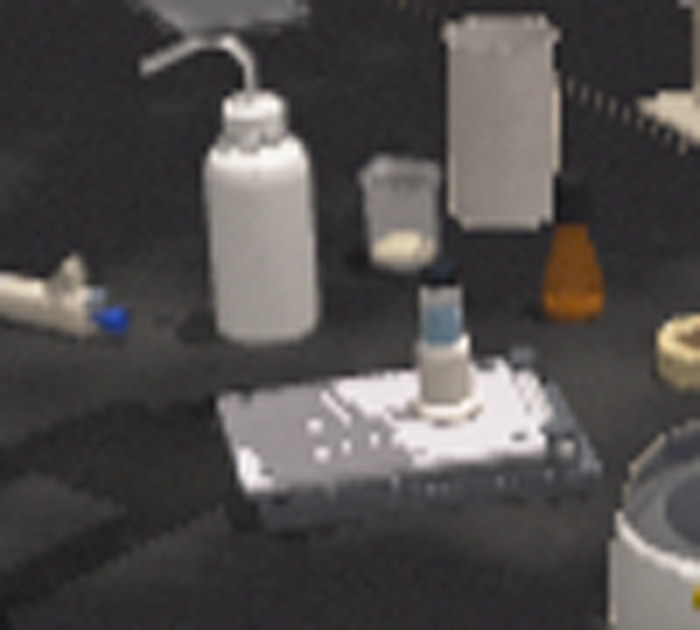

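View pics/s10c.png

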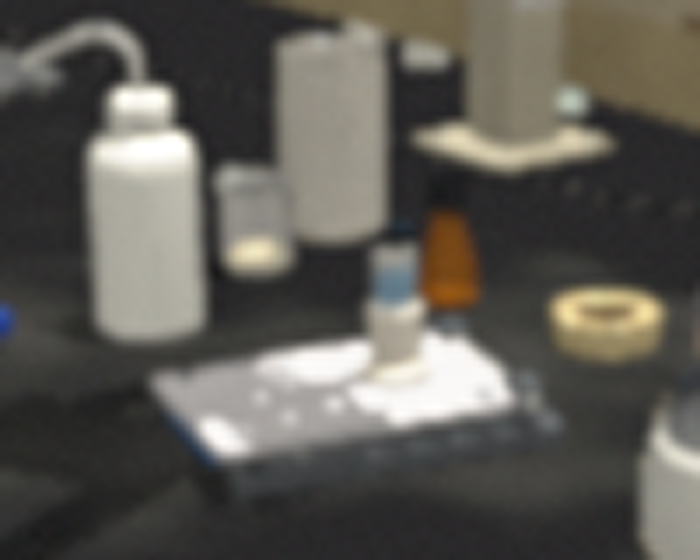

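View pics/w10.png

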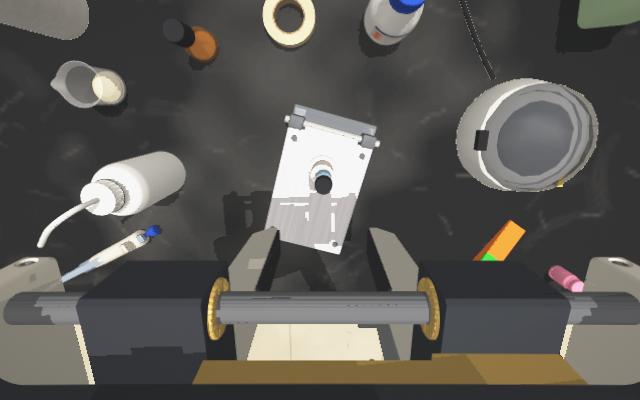

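```bash
python3 - <<'E'
from h import *
crop('w10',300,145,345,205,10,'w10c')
E
```

```text
(no output)
```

View pics/w10c.png

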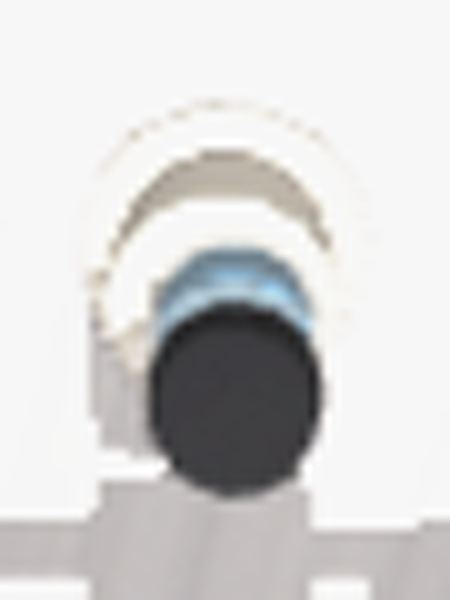

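```bash
python3 - <<'E'
from h import *
w=load('w10'); print(atz(w,(323.6,184.8),.114),atz(w,(322.2,175.7),.07), proj(w,[(.6173,.319,.07),(.6313,.319,.07),(.6033,.319,.07),(.6173,.333,.07),(.6173,.305,.07)]))
c=load('d10'); print(((proj(c,[(.6173,.319,.114),(.6173,.319,.07),(.6173,.319,.028)])-[240,110])*7).round(0))
plan((.40,.22,.28),145)
E
```

```text
[0.61679261 0.31738847 0.114     ] [0.61690133 0.31899529 0.07      ] [[322.196006   175.37262444]
 [322.19460137 163.74955259]
 [322.19736374 186.75205687]
 [310.44675176 175.3641457 ]
 [333.9453882  175.38068034]]
[[442. 260.]
 [446. 340.]
 [449. 413.]]
shift [-0.4379  0.196  -0.0435] turn [-9.0000e-04  6.0000e-04 -1.6103e+00] dist 0.2408487411379627
```

```bash
python3 - <<'E'
from h import *
plan((.375,.11,.24),-10)
E
```

```text
shift [-0.488   0.4159  0.0366] turn [0.0003 0.0007 0.1119] dist 0.3211249324654989
```

>>> jog_arm:
  motion: [0.6,-0.488,0.416,0.036,0,0.001,0.112,0.6,-0.488,0.416,0.036,0,0.001,0.112,0.6,-0.488,0.416,0.036,0,0.001,0.112,0.6,-0.488,0.416,0.036,0,0.001,0.112,0.6,-0.488,0.416,0.036,0,0.001,0.112,0.6,-0.488,0.416,0.036,0,0.001,0.112,0.6,-0.488,0.416,0.036,0,0.001,0.112,0.6,-0.488,0.416,0.036,0,0.001,0.112]

```text
t: 11.7
tool_pos: [0.3726, 0.1085, 0.2382]
orientation: [3.128, -0.277, -0.004]
force: [0.1, -0.2, -0.7]
opening: 0.0559
```

>>> jog_arm:
  motion: [0.6,0,0,0,0,0,0]

```text
t: 11.8
tool_pos: [0.3723, 0.1084, 0.2372]
orientation: [3.128, -0.278, -0.005]
force: [0.5, 0.9, 0.6]
opening: 0.0559
```

```bash
python3 - <<'E'
from h import *
st(); cam('wrist','w11')
E
```

```text
t 11.8 pos [0.3723 0.1084 0.2372] yaw -10.15 tilt 0.2 F [0.47 0.86 0.65] op 0.0559 q6 1.9
```

View pics/w11.png

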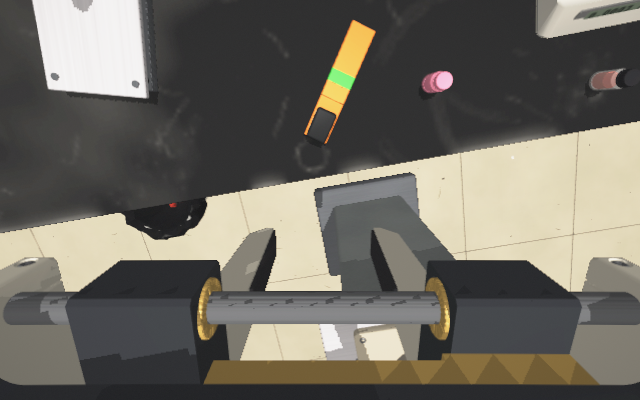

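```bash
python3 - <<'E'
from h import *
crop('w11',295,10,385,150,5.5,'w11c')
E
```

```text
(no output)
```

View pics/w11c.png

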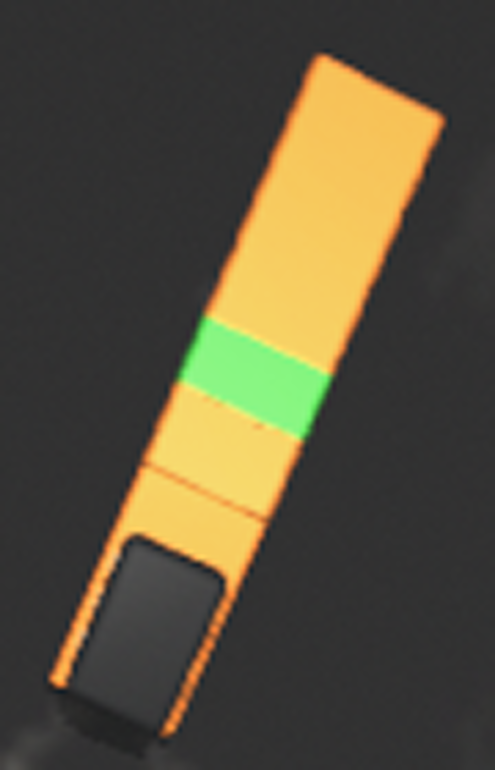

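```bash
python3 - <<'E'
from h import *
w=load('w11'); C=lambda x,y:(295+x/5.5,10+y/5.5)
t1=atz(w,C(318,55),.004);t2=atz(w,C(445,118),.004);tip=(t1+t2)/2
cs=[atz(w,C(*p),.048) for p in((125,533),(231,583),(163,735),(63,688))]
b=np.mean(cs,0); print(tip,b,[np.linalg.norm(cs[i]-cs[i-1]).round(4) for i in range(4)])
d=tip-b; print(np.linalg.norm(d[:2]),np.degrees(np.arctan2(d[1],d[0])),np.degrees(np.arctan2(*(t1-t2)[1::-1]))-90)
for a,bb in((cs[3],cs[0]),(cs[2],cs[1])): print(np.degrees(np.arctan2(*(bb-a)[1::-1])))
e1=atz(w,C(50,682),.018);e2=atz(w,C(170,735),.018);print('rear',(e1+e2)/2)
for p in ((318,55),):pass
a=np.radians(-34.5);print('origin from tip',tip-.122*np.array([np.cos(a),np.sin(a),0]))
plan((.429,.099,.12),-34.5)
E
```

```text
[0.52753209 0.0300987  0.004     ] [0.42670989 0.09943427 0.048     ] [np.float64(0.0337), np.float64(0.0238), np.float64(0.0339), np.float64(0.023)]
0.12236232328900748 -34.51636037005045 -33.768672991809
-33.034336844302395
-34.376800435943906
rear [0.41046001 0.1105528  0.018     ]
origin from tip [0.4269887  0.09920026 0.004     ]
shift [ 0.1164 -0.0019  0.2333] turn [0.002  0.0023 0.2708] dist 0.13035179618918719
```

>>> jog_arm:
  motion: [0.6,0.03,0,0.06,0.002,0.002,0.09,0.6,0.06,-0.001,0.12,0.002,0.002,0.18,0.6,0.09,-0.002,0.18,0.002,0.002,0.27,0.6,0.113,-0.002,0.233,0.002,0.002,0.274,0.6,0.113,-0.002,0.233,0.002,0.002,0.274,0.6,0.113,-0.002,0.233,0.002,0.002,0.274,0.6,0.113,-0.002,0.233,0.002,0.002,0.274]

```text
t: 12.55
tool_pos: [0.428, 0.0998, 0.1214]
orientation: [-2.998, 0.937, -0.001]
force: [1.2, 0.6, 0.1]
opening: 0.0556
```

```bash
python3 - <<'E'
from h import *
st(); cam('wrist','w12'); plan((.4269,.0993,.024),-34.2)
w=load('w12');print(proj(w,[(.4269,.0993,.048),(.5275,.0301,.004)]))
E
```

```text
t 12.55 pos [0.428  0.0998 0.1214] yaw -34.73 tilt 0.05 F [1.16 0.57 0.11] op 0.0556 q6 2.29
shift [-0.0019  0.0025  0.1955] turn [-0.0009 -0.0007 -0.006 ] dist 0.09776691799601728
[[323.47077606 204.216554  ]
 [322.89933457  51.91944387]]
```

View pics/w12.png

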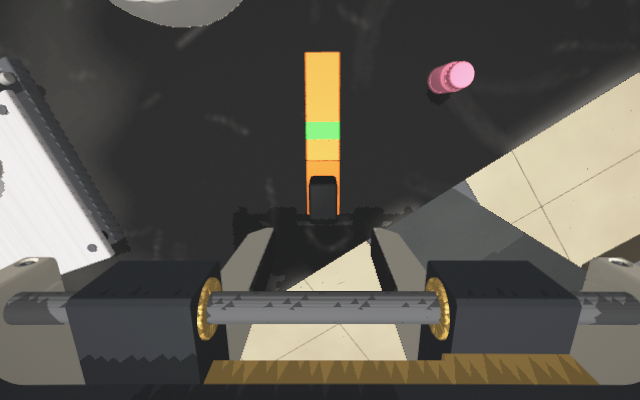

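>>> jog_arm:
  motion: [0.6,0,0.002,0.06,-0.001,-0.001,-0.003,0.6,0,0.002,0.12,-0.001,-0.001,-0.003,0.6,0,0.002,0.17,-0.001,-0.001,-0.003,0.6,0,0.002,0.194,-0.001,-0.001,-0.003,0.6,0,0.002,0.194,-0.001,-0.001,-0.003,0.6,0,0.002,0.194,-0.001,-0.001,-0.003]

```text
t: 13.2
tool_pos: [0.4288, 0.0992, 0.0262]
orientation: [-3.0, 0.93, -0.002]
force: [0.1, -0.6, 1.0]
opening: 0.0557
```

```bash
python3 - <<'E'
from h import *
st()
E
```

```text
t 13.2 pos [0.4288 0.0992 0.0262] yaw -34.45 tilt 0.07 F [ 0.14 -0.62  0.97] op 0.0557 q6 2.28
```

>>> jog_arm:
  motion: [0.6,-0.002,0,0.007,0,0,0,0.6,-0.002,0,0.007,0,0,0,0.1,-0.002,0,0.007,0,0,0,0.1,-0.002,0,0.007,0,0,0,0.1,-0.002,0,0.007,0,0,0,0.1,-0.002,0,0.007,0,0,0,0.1,-0.002,0,0.007,0,0,0,0.1,-0.002,0,0.007,0,0,0]
  grip_force: 25

```text
t: 14.0
tool_pos: [0.428, 0.0998, 0.0227]
orientation: [-3.0, 0.93, -0.002]
force: [-0.1, 0.7, 0.5]
opening: 0.024
```

```bash
python3 - <<'E'
from h import *
st(); cam('wrist','w13'); cam('side','d13'); crop('d13',220,150,380,260,5,'d13c')
E
```

```text
t 14.0 pos [0.428  0.0998 0.0227] yaw -34.45 tilt 0.07 F [-0.07  0.75  0.52] op 0.024 q6 2.28
```

View pics/w13.png

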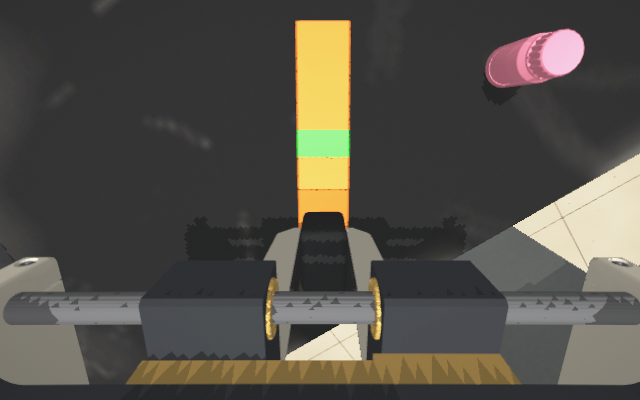

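View pics/d13c.png

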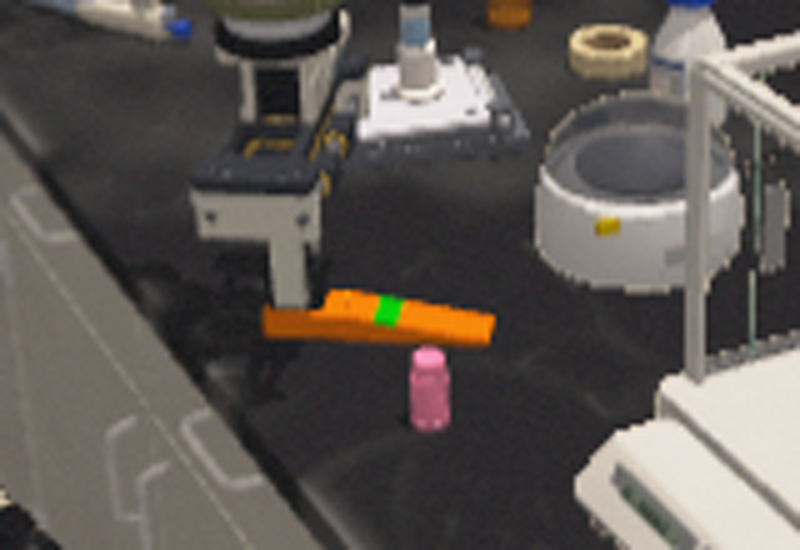

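```bash
python3 - <<'E'
from h import *
w=load('w13'); s=w['s']; T=R.from_rotvec(s['orientation']).as_matrix()
for uv,z in(((296,20.5),.004),((350,20.5),.004),((297,130),.014),((350,130),.014)): print((T.T@(atz(w,uv,z)-s['tool_pos'])).round(4))
w=load('w1'); print('edge',atz(w,(190,150),0)[:2],atz(w,(177,10),0)[:2])
plan((.345,.24,.032),-15)
print(s['q'])
E
```

```text
[ 0.1215 -0.0138  0.0188]
[0.1215 0.0154 0.0187]
[ 0.0641 -0.0139  0.0087]
[0.0641 0.016  0.0087]
edge [0.35714125 0.25162547] [0.36294473 0.43893932]
shift [-0.2955 -0.1373 -0.0188] turn [-0.0006 -0.0007 -0.2161] dist 0.16319366137950825
[ 1.12104452e-01 -1.15747875e-01  2.11219898e+00  1.86368895e-04
  1.14389673e+00  2.28417441e+00]
```

>>> jog_arm:
  motion: [0.1,0,0,-0.02,0,0,0,0.1,-0.06,-0.028,-0.02,0,0,-0.04,0.1,-0.12,-0.056,-0.02,0,0,-0.08,0.1,-0.18,-0.084,-0.02,0,0,-0.13,0.1,-0.24,-0.112,-0.02,0,0,-0.18,0.1,-0.295,-0.137,-0.02,0,0,-0.216,0.1,-0.295,-0.137,-0.02,0,0,-0.216,0.1,-0.295,-0.137,-0.02,0,0,-0.216]

```text
t: 14.9
tool_pos: [0.345, 0.24, 0.0331]
orientation: [-3.115, 0.408, -0.003]
force: [1.2, 0.2, -0.7]
opening: 0.0239
```

```bash
python3 - <<'E'
from h import *
st(); cam('wrist','w14'); cam('side','d14'); crop('d14',220,110,380,230,5,'d14c');plan((.3658,.3863,.030),-15)
E
```

```text
t 14.9 pos [0.345  0.24   0.0331] yaw -14.94 tilt 0.1 F [ 1.19  0.22 -0.66] op 0.0239 q6 2.32
shift [-0.0374 -0.2946  0.0059] turn [-0.0003 -0.001  -0.0008] dist 0.14852441279638456
```

View pics/w14.png

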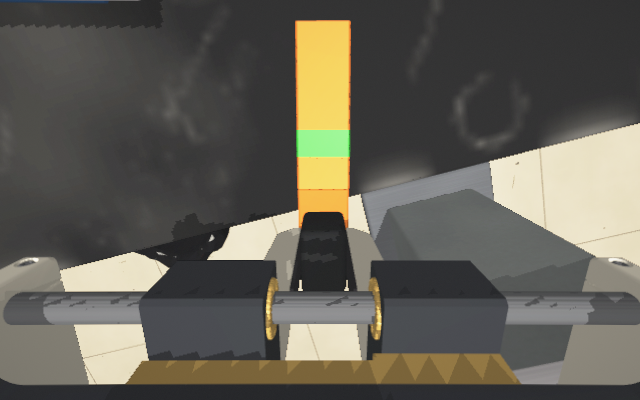

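View pics/d14c.png

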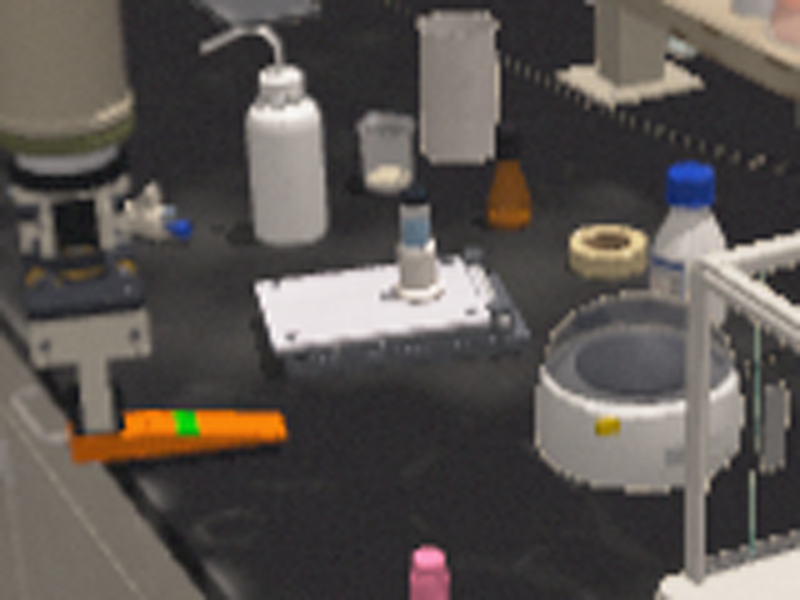

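```bash
python3 - <<'E'
from h import *
w=load('w10'); print(atz(w,(65,280),0.01),atz(w,(155,230),.01), atz(w,(100,195),.1))
E
```

```text
[0.44008305 0.7128332  0.01      ] [0.52229942 0.56366191 0.01      ] [0.60140615 0.5649455  0.1       ]
```

>>> jog_arm:
  motion: [0.1,-0.01,-0.06,0,0,-0.001,0,0.1,-0.02,-0.12,0,0,-0.001,0,0.1,-0.03,-0.18,0,0,-0.001,0,0.1,-0.037,-0.24,0,0,-0.001,0,0.1,-0.037,-0.295,0.004,0,-0.001,-0.001,0.1,-0.037,-0.295,0.006,0,-0.001,-0.001,0.1,-0.037,-0.295,0.006,0,-0.001,-0.001]

```text
t: 15.7
tool_pos: [0.3665, 0.3855, 0.0294]
orientation: [3.114, -0.411, -0.001]
force: [-0.5, -0.1, -0.5]
opening: 0.0238
```

```bash
python3 - <<'E'
from h import *
st(); cam('wrist','w15'); cam('side','d15'); crop('d15',220,110,380,230,5,'d15c')
E
```

```text
t 15.7 pos [0.3665 0.3855 0.0294] yaw -15.04 tilt 0.06 F [-0.47 -0.11 -0.47] op 0.0238 q6 2.55
```

View pics/w15.png

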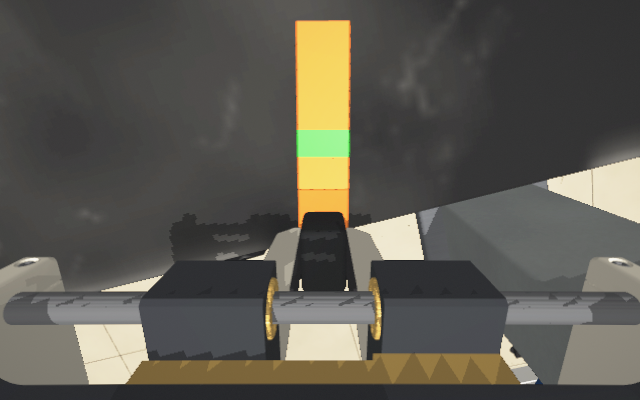

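View pics/d15c.png

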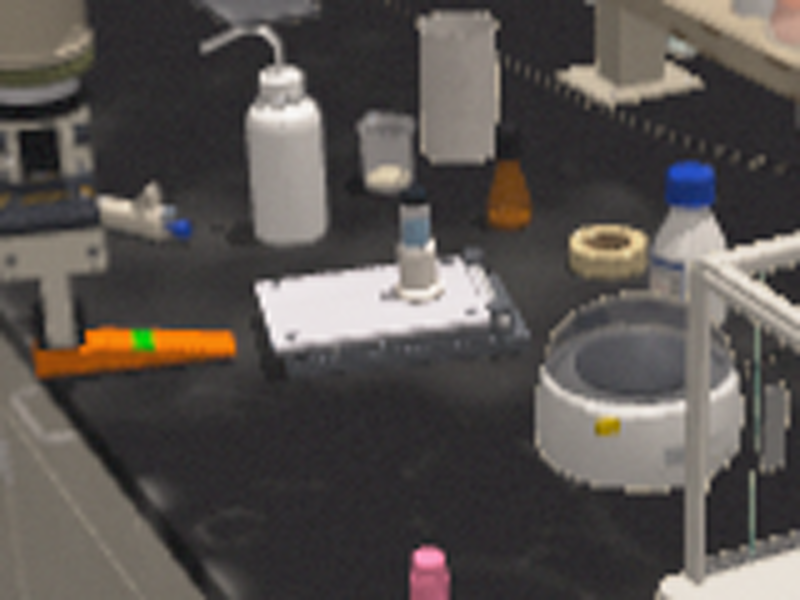

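>>> jog_arm:
  motion: [0.1,0.02,0,0.004,0,0,0,0.1,0.036,0,0.008,0,0,0,0.1,0.036,0,0.011,0,0,0,0.1,0.036,0,0.0134,0,0,0,0.1,0.036,0,0.0134,0,0,0]

```text
t: 16.3
tool_pos: [0.3836, 0.3801, 0.0228]
orientation: [3.114, -0.412, -0.001]
force: [-0.0, -0.3, -0.2]
opening: 0.0241
```

```bash
python3 - <<'E'
from h import *
st(); cam('wrist','w16'); cam('side','d16'); crop('d16',220,140,320,200,8,'d16c')
E
```

```text
t 16.3 pos [0.3836 0.3801 0.0228] yaw -15.09 tilt 0.05 F [-0.02 -0.27 -0.17] op 0.0241 q6 2.52
```

View pics/w16.png

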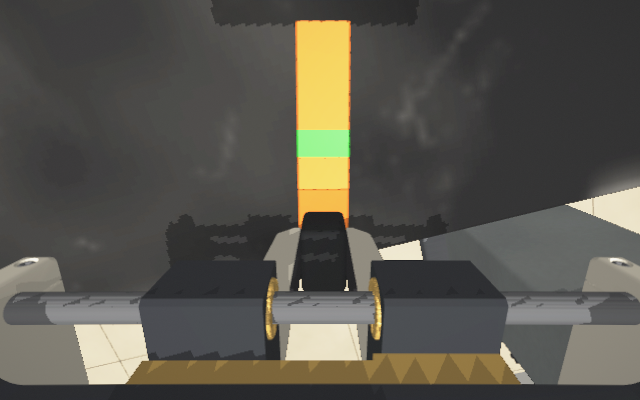

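View pics/d16c.png

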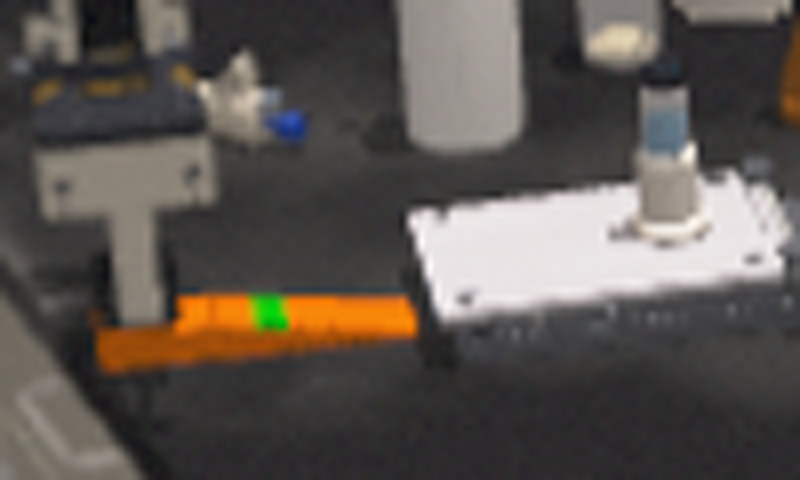

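>>> jog_arm:
  motion: [0.1,0.015,-0.001,0,0,0,0,0.1,0.03,-0.002,0,0,0,0,0.1,0.045,-0.003,0,0,0,0,0.1,0.06,-0.003,0,0,0,0,0.1,0.075,-0.003,0,0,0,0,0.1,0.09,-0.003,0,0,0,0,0.1,0.09,-0.003,0,0,0,0]

```text
t: 17.1
tool_pos: [0.4284, 0.3697, 0.0229]
orientation: [3.114, -0.413, -0.0]
force: [0.3, 0.5, -1.2]
opening: 0.024
```

```bash
python3 - <<'E'
from h import *
st(); cam('wrist','w17'); cam('side','d17'); crop('d17',220,140,320,200,8,'d17c')
E
```

```text
t 17.1 pos [0.4284 0.3697 0.0229] yaw -15.11 tilt 0.03 F [ 0.31  0.54 -1.2 ] op 0.024 q6 2.46
```

View pics/w17.png

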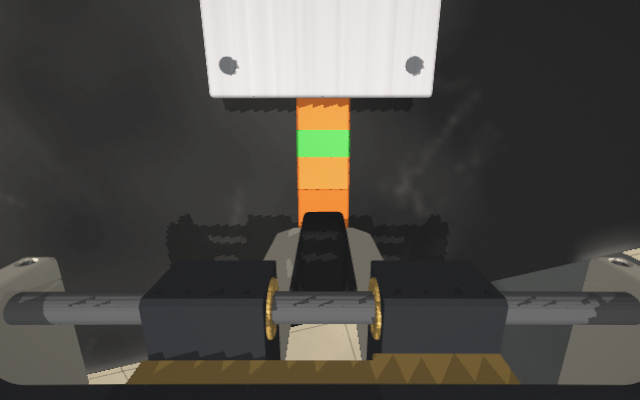

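View pics/d17c.png

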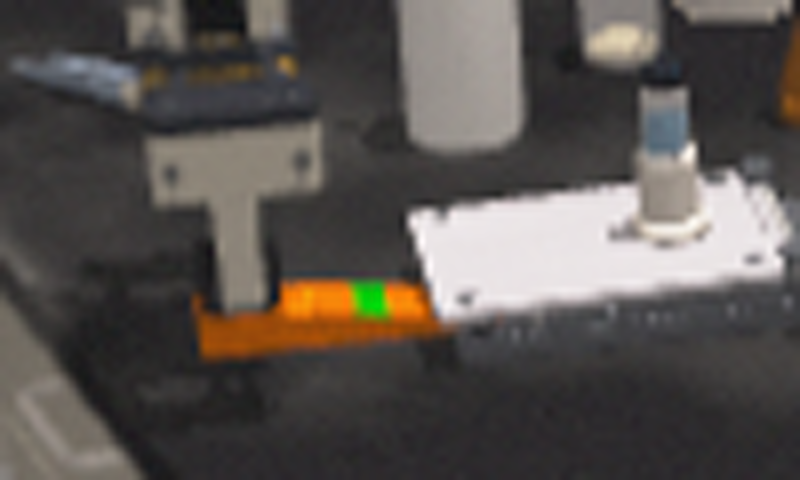

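```bash
python3 - <<'E'
from h import *
w=load('w17'); s=w['s']; T=R.from_rotvec(s['orientation']).as_matrix()
for uv,z in(((211,97),.025),((433,97),.025),((211,97),.029),((211,97),.021)): print((T.T@(atz(w,uv,z)-s['tool_pos'])).round(4))
print(T.T@(np.array([.511,.3477,0.0227])-s['tool_pos']))
E
```

```text
[ 0.0812 -0.0567 -0.0022]
[ 0.0811  0.0571 -0.0021]
[ 0.0811 -0.0553 -0.0062]
[ 0.0813 -0.0581  0.0018]
[ 0.08549126 -0.00032201  0.00016538]
```

>>> jog_arm:
  motion: [0.1,0.006,0,0,0,0,0,0.1,0.012,0,0,0,0,0,0.1,0.018,0,0,0,0,0,0.1,0.024,0,0,0,0,0,0.1,0.03,0,0,0,0,0,0.1,0.03,0,0,0,0,0]

```text
t: 17.8
tool_pos: [0.4411, 0.3663, 0.0227]
orientation: [3.114, -0.412, -0.004]
force: [-6.4, 1.7, 2.5]
opening: 0.0242
```

```bash
python3 - <<'E'
from h import *
st(); cam('wrist','w18'); cam('side','d18'); crop('d18',220,140,320,200,8,'d18c')
E
```

```text
t 17.8 pos [0.4411 0.3663 0.0227] yaw -15.08 tilt 0.16 F [-6.41  1.7   2.46] op 0.0242 q6 2.44
```

View pics/d18c.png

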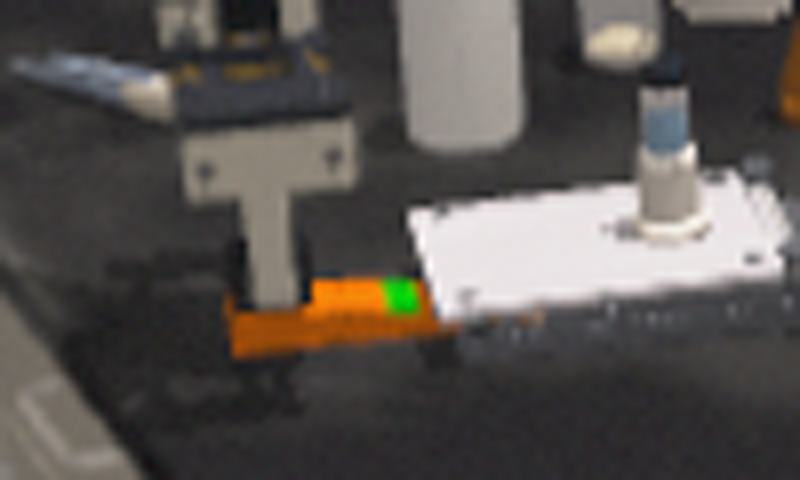

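>>> jog_arm:
  motion: [0.1,0.006,0,0,0,0,0,0.1,0.012,0,0,0,0,0,0.1,0.018,0,0,0,0,0,0.1,0.023,0,0,0,0,0,0.1,0.023,0,0,0,0,0]
  grip_force: 35

```text
t: 18.4
tool_pos: [0.4513, 0.3638, 0.0227]
orientation: [3.114, -0.411, -0.007]
force: [-6.3, 2.0, 3.2]
opening: 0.0238
```

```bash
python3 - <<'E'
from h import *
st(); cam('wrist','w19'); cam('side','d19'); crop('d19',220,140,320,200,8,'d19c')
E
```

```text
t 18.4 pos [0.4513 0.3638 0.0227] yaw -15.06 tilt 0.25 F [-6.25  1.96  3.16] op 0.0238 q6 2.42
```

View pics/d19c.png

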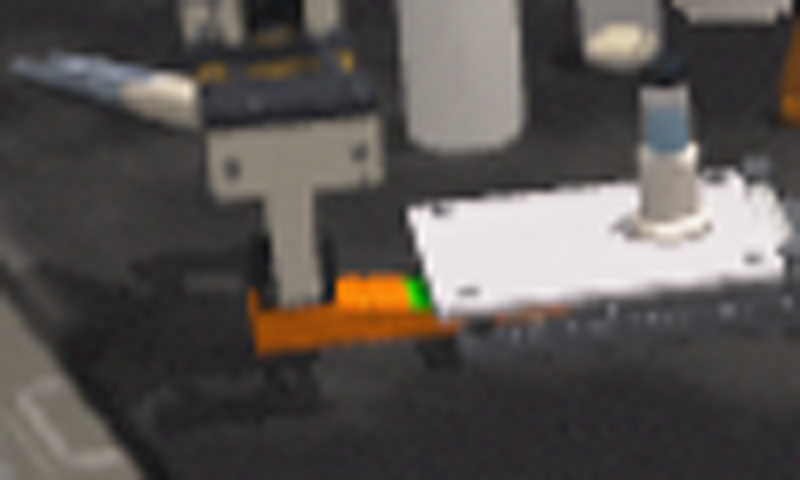

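View pics/w19.png

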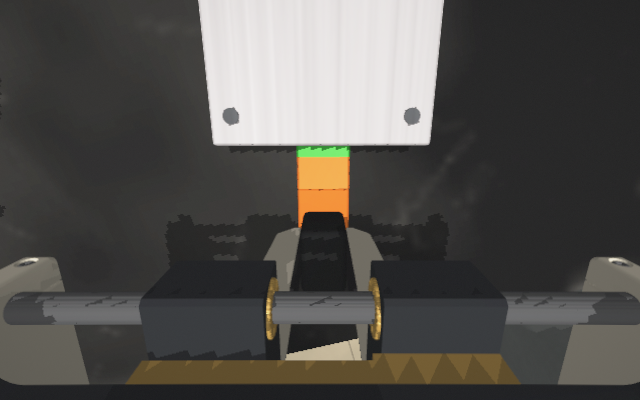

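>>> jog_arm:
  motion: [0.1,0.005,0,0,0,0,0,0.1,0.012,0,0,0,0,0,0.1,0.012,0,0,0,0,0,0.1,0.012,0,0,0,0,0]

```text
t: 18.9
tool_pos: [0.4562, 0.3627, 0.0227]
orientation: [3.114, -0.411, -0.009]
force: [-6.3, 0.9, 3.0]
opening: 0.0241
```

>>> jog_arm:
  motion: [0.1,0,0,0,0,0,0,0.1,0,0,0,0,0,0,0.1,0,0,0,0,0,0,0.1,0,0,0,0,0,0]

```text
t: 19.3
tool_pos: [0.4562, 0.3627, 0.0227]
orientation: [3.114, -0.411, -0.009]
force: [-3.2, 1.4, 2.1]
opening: 0.0237
```

```bash
python3 - <<'E'
from h import *
st(); cam('wrist','w20'); cam('side','d20'); cam('scene','s20'); crop('d20',220,120,320,200,8,'d20c'); crop('s20',200,130,320,210,6,'s20c'); st()
w=load('w20'); s=w['s']; T=R.from_rotvec(s['orientation']).as_matrix()
E
```

```text
t 19.3 pos [0.4562 0.3627 0.0227] yaw -15.03 tilt 0.34 F [-3.23  1.39  2.08] op 0.0237 q6 2.41
t 19.45 pos [0.4562 0.3627 0.0227] yaw -15.03 tilt 0.34 F [-3.03  0.23  2.1 ] op 0.0241 q6 2.41
```

View pics/d20c.png

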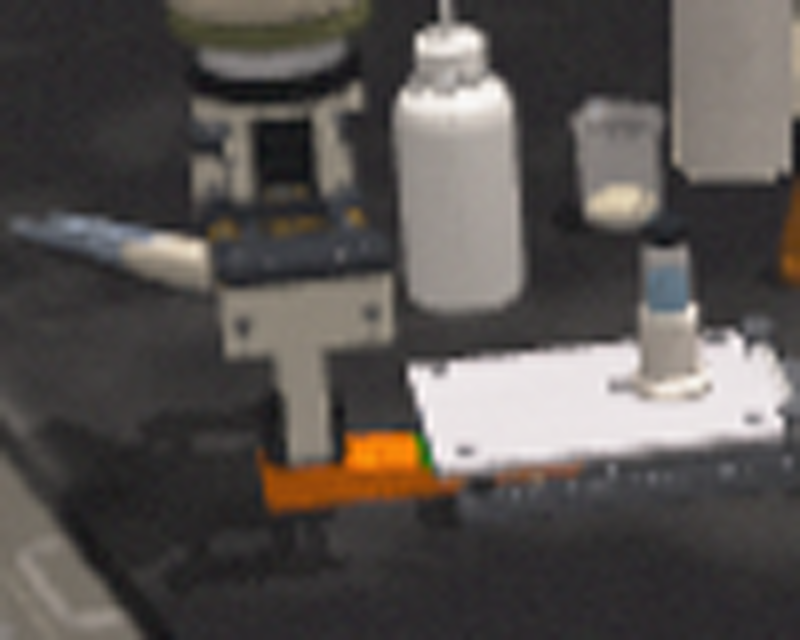

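View pics/w20.png

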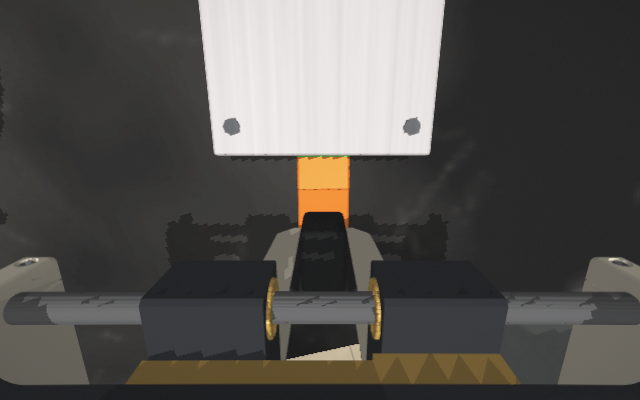

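View pics/s20c.png

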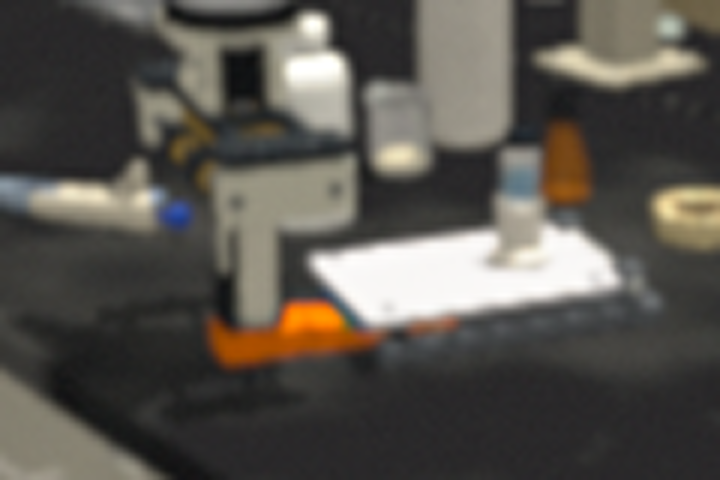

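View pics/s20.png

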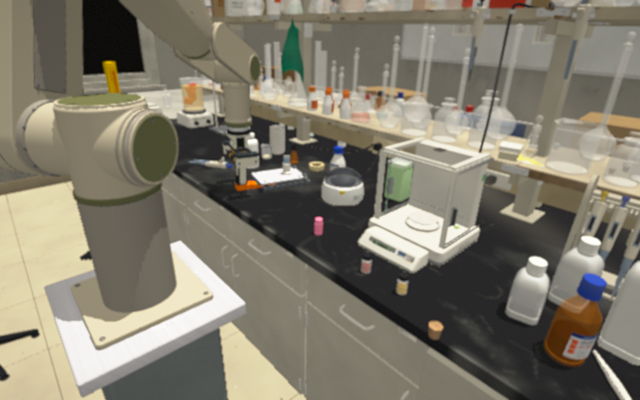

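```bash
python3 - <<'E'
from h import *
from plant import close_job
st(); print(close_job())
E
```

```text
t 19.45 pos [0.4562 0.3627 0.0227] yaw -15.03 tilt 0.34 F [-3.03  0.23  2.1 ] op 0.0241 q6 2.41
the job is handed in; nothing more can be done
None
```

I put the blue vial upright on the white post and released it while the plate was still on its pads. Then I slid the gripped wedge under the front lip until the plate lifted, and handed the job in at about 19.5 s of the 64 s allowed. The handover gives no verdict.

**Last checks:**
- **Blue vial:** just after release it measured about 2 mm off the post's middle. It still stands there, upright, in the last pictures.
- **Wedge:** the black block is held at 24 mm opening with the grip set to 35 N. It lies flat, with the tool tilted 0.3° and its height unchanged since gripping. The hand is about 57 mm short of the lip, which matches the level position. The remaining push is about 3 N.
- **Plate:** its front corner rose about 1 pixel in the side view, roughly 2–3 mm. That agrees with the 3 mm expected from the wedge position, but the picture is too coarse to pin the angle down further.
- **Hand:** by geometry and in the pictures it touches nothing of the table.
- **Other vials:** red and yellow stand where they were, and I left the pink look-alike alone.

**Disagreement:** the wrist camera and the two fixed cameras placed the post up to 5 mm apart. I followed the wrist camera.

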